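Load the blue coupon in the reader

TASK

Press the reader's green thumb latch so that its sprung lid pops open, and load the blue sample coupon: flat on the chamber floor, pushed gently home so that its sides sit flush, without gaps, against both metal stop bars. Let go of it, then gently push the lid shut until it snaps under the latch and stays shut by itself. Leave the other coupons and the things around undisturbed.

Things in the scene. Friction and masses are not known exactly. Their poses are not given: they have to be found in the camera images.
- reader: fixed bench-top reader. Origin: chamber centre, on the bench. -x (latch side) roughly faces the robot, +x the hinge. Chamber 150 (x) by 140 (y) outside, open-topped, walls 8 thick, 50 high, floor 12 above the bench. Rear housing 44 high to x = 107, side pod 46 high to y = 118, latch cheeks 34 high at y = +-26 in front, x -109 to -75
- stop_corner (a point): on the chamber floor where the working faces of two aluminium stop bars (10 wide, 10 high) meet: reader x 22, y 30, z 12; axes as the reader's. One bar's face looks to reader -x (at x = 22, from y = -35 to 40), the other's to -y (at y = 30, from x = -38 to 22). The coupon belongs in this corner, its centre at reader x = -3, y = 5
- lid (a joint): lid angle, rad: under 0.015 shut and latched, 1.6 fully open (upright at the back of the chamber). Its spring drives it open in about a second when not latched and holds it there. Pushing it shut near its front takes under 3 N until it meets the latch hook (near 0.1), then up to about 12 N (14 at most) for the snap
- lid_hinge (a point): hinge axis centre, reader x = +79, y = 0, z = 54; the axis runs along reader y, and the lid's front swings up and back about it
- lid_front (a point): on the lid's outer (top) face, on its middle line, 135 from the hinge axis. The lid is 158 long from the hinge, 140 wide, 8 thick; a 30-wide steel tongue sticks out 12 more at the front. z: outward normal of the outer face (up when shut, away from the robot when open); x: towards the hinge
- latch (a joint): thumb latch angle, rad: 0 at rest, grows as the pad is pressed down, stops at 0.20; it lets the lid go near 0.13. Springs back when released. Pressing takes about 3 to 6 N at the pad point, more at the stop
- latch_pad (a point): where to press the green thumb pad straight down, 7 to 11 mm: on its upper face, 40 above the bench, at reader x = -137, y = 0. The pad is 40 wide (y) and reaches 21 further to -x; the hook upright stands 33 further to +x, 75 above the bench, and its top leans up to 10 towards -x when pressed
- coupon_blue_mid (a point): the coupon to load, loose, blue, about 0.1 kg: a square plate 50 by 50 by 12 with a grip fin on top, 40 long (own x), 12 thick (own y), 20 high; 32 high in all. Point at its centre, 16 above its underside. The fin is gripped across its thickness
- coupon_white_mid (a point): a like coupon, white; leave it where it is. Same point
- coupon_grey_mid (a point): a like coupon, grey; leave it where it is. Same point
- rinse: bystander: white bottle, 60 across, 150 high; origin under its centre
- powder_jar: bystander: amber jar, 56 across, 70 high; origin under its centre
- vial_block: bystander: blue block of vials, 60 by 120, 66 high; origin under its centre
- spanner: bystander: spanner lying on the bench
- dish: bystander: white dish, 80 across, 25 high; origin under its centre
There are look-alikes about, which are no part of the job. What is meant by the part that bears coupon_blue_mid is not red or turquoise, and is the smaller of those in its own colour.

How it is judged (in metres and radians):
On the way, in this order (a step that is already met when the one before it is completed fails the run):
1. the thumb latch is pressed while the lid is shut (value of joint latch above 0.06 rad and value of joint lid below 0.1 rad).
2. the lid has popped open (value of joint lid above 1.4 rad), for 0.2 s.
3. the blue coupon lies flat in the chamber, let go, flush against both stop bars (gaps under 2 mm), with the lid still open (value of joint lid above 1 rad and x of coupon_blue_mid in the frame of reader between -0.005 and 0 m and y of coupon_blue_mid in the frame of reader between 0.003 and 0.008 m and z of coupon_blue_mid in the frame of reader below 0.031 m and (angle between the x axis of coupon_blue_mid and the x axis of reader, either way round below 0.04 rad or angle between the x axis of coupon_blue_mid and the y axis of reader, either way round below 0.04 rad) and contact force between the fingers and coupon_blue below 0.1 N), for 0.2 s.
At the end, for the whole second after the job is handed in: The lid is shut (within 0.03 rad) and held by the latch, which is back at rest (under 0.05 rad); the blue coupon lies at rest, flat on the chamber floor, upright, its sides within 2 mm and 0.04 rad of both stop bars (a fin along or across the reader are both right) (value of joint lid below 0.03 rad and value of joint latch below 0.05 rad and x of coupon_blue_mid in the frame of reader between -0.005 and 0 m and y of coupon_blue_mid in the frame of reader between 0.003 and 0.008 m and z of coupon_blue_mid in the frame of reader below 0.031 m and (angle between the x axis of coupon_blue_mid and the x axis of reader, either way round below 0.04 rad or angle between the x axis of coupon_blue_mid and the y axis of reader, either way round below 0.04 rad) and angle between coupon_blue_mid's own z axis and vertical below 0.06 rad and linear speed of coupon_blue below 0.01 m/s); the robot touches nothing.
It fails at once if the coupon is pressed against the reader with more than 60 N (contact force between coupon_blue and reader above 60 N).
It fails at once if the robot loads the lid or latch with more than 50 N (contact force between the arm and reader above 50 N).
It fails at once if another coupon or thing on the bench is moved by more than 25 mm (distance of any of coupon_white_mid, coupon_grey_mid, rinse, powder_jar, vial_block, spanner, dish from where it was at the start of the episode above 0.025 m).
It also fails if it takes over 72 s, if anything falls off the work surface, if the arm or the gripper's body presses on something with over 40 N, if the wrist force passes 120 N, or if a joint passes its speed limit or range.

ROBOT

A 6-joint arm with a two-finger parallel gripper is mounted at the origin on the work surface. World frame = base frame: x ahead of the robot, y to its left, z up, the work surface at z = 0. Lengths are in mm, angles in degrees, forces in N, time in s.
With the tool pointing down it reaches from about 275 to 750 mm from the base axis. Payload 10.2 kg.
Tool frame: the origin (TCP) lies between the finger pads; the fingertips stand 11 mm ahead of it and the grasp point (between the pads) lies 8 mm behind it; z points along the fingers, x is the direction in which the jaws open and shut, and the axes are right-handed (so a half turn about z gives the same grasp; the last joint's range is limited). The gripper opens to 85 mm and grips with 20 to 120 N. Pads are 22 mm wide; open, the fingers measure 114 mm over their backs; the gripper's body (76 mm by 85 mm) begins 54 mm behind the grasp point. The pads swing forward as they close: fully open they stand 13 mm farther back than shut.
Start: joints at [-84.248, 17.928, 85.812, -0, 76.261, -12.8], TCP at [167.027, -497.728, 242.294] pointing down, gripper open.
Joint ranges: [-168.41, 168.41], [-55.51, 124.54], [10.69, 146.95], [-70.63, 250.63], [1, 178], [-165.06, 165.06]. Speed limits (degrees/s): [136.94, 136.94, 172.46, 180, 180, 180].

INTERFACE

Orientations are given as a 3x3 rotation matrix whose columns are the frame's x, y, z axes.
In Python, from cell import manip gives the robot as it stands. The module is installed in compiled form; this text tells all that it offers.
- The arm moves only by the tool carry_out, never from a script. Its argument "increments" is a list of rows, each an object with "delta_pos": the shift along the tool's x, y, z in m, a list of three; "delta_rot": the turn, a rotation vector about the tool's x, y, z in rad, a list of three; "gripper": the opening, from 0 (shut) to 1 (fully open). In form: [{"delta_pos": [x, y, z], "delta_rot": [rx, ry, rz], "gripper": gripper}, ...]. A call has 1 to 10 rows; each row shifts and turns the commanded pose from where the row before left it, along the tool's axes as they then stand; what a row does not reach is not made up. A row lasts 1/12 s, in which the tool goes at most 41.7 mm and 7.16 degrees, less where a joint would pass 70% of its speed; a pose out of reach is approached as far as the arm can. A call with a gripper value outside its range is refused whole. The fingers move at their own pace and stop on an object; "newtons" is the grip in N (left out, the last holds). Time passes only in rows, so rows that do not move let the fingers close. It gives the time, the measured TCP pose, the force and the opening at its end, in the units of the state.
- manip.state(): the state, without advancing time (a new reading comes with each control period).
- manip.read_camera(name): name is "scene" or "top"; returns a dict with "img" (384x512x3 uint8, blue, green, red), "intrinsics" (3x3 intrinsics, pixels), "k1" (the pictures are not rectified: a ray, as slopes to the right and down, at radius r is drawn at 1 + k1 r^2 times it, then the intrinsics apply), "R" (3x3) and "t" (3): a world point X has camera coordinates R X + t. Camera axes: x right, y down, z forward; pixel columns grow to the right and rows downward; lengths in mm; the calibration is good to about 2 mm. A picture is of the moment at which its call begins. There is no depth.
- manip.close_job(): hands the job in, once; it reports no verdict.
Trained networks look in a picture, given as the dict that the camera call returned (one of the last four; its "shot" number tells which), for a name from the list of things; names that differ only in an ending like _2 or _b are one class to them, and where a whole thing is asked for, a point or a joint stands for the part that bears it (a point fixed in the world has none). Each returns a list of dicts, best first, with "p" (0 to 1); they miss things now and then, are a little off and sometimes report something else, mostly with a low value. They report only what shows in the picture. A call takes as long as a camera call. They do not tell look-alikes from the thing itself.
- manip.trace(picture, target): "region" (384x512 bool, what is visible of it) and "xy" ([column, row] in pixels, amid what is visible of it).
- manip.pinpoint(picture, target): "xy" ([column, row] in pixels: a listed point, or the origin of a listed thing).
The state is a dict: "clock": time; "joint_pos": joint angles; "qd": joint speeds; "joint_torque": joint torques, N m; "eef_pos": TCP position; "eef_rot": TCP orientation; "ft_force": force on the tool from outside, world axes, zero at the start; "moment": the same for the moment, N m; "opening": finger opening in mm.
Only numpy, scipy, OpenCV 4.12 (cv2) and the standard library are available. Lean on these libraries where they do the work, as an engineer would, in place of code of your own. Each camera call takes 0.05 s, during which the arm holds its last target. There are 200 camera calls.

## Working session

There is one attempt and no reset: what is moved stays moved. The work goes in short steps, Python scripts to look and compute and a tool call to move; the robot and the scene stay as the last step left them, time stands still between calls to the robot, and variables do not carry over. Pictures are saved under pics/ and viewed, about 8 in all and at most 12, crops included, and the job is handed in when it is done.

Besides the shell and the picture viewer there is one more tool, called after "Call:" by a JSON object that holds its "name" and its "arguments". carry_out: Moves the arm, as the interface text tells. Its arguments: {"type":"object","properties":{"increments":{"type":"array"},"newtons":{"type":"number"}},"required":["increments"]}

```bash
mkdir -p pics; cat > h.py <<'E'
import numpy as np, cv2
from cell import manip
def ray(c,uv):
    K=np.array(c["intrinsics"],float);k=float(c["k1"])
    p=cv2.undistortPoints(np.array([[uv]],float),K,np.array([k,0,0,0,0.]))[0,0]
    R=np.array(c["R"],float);t=np.array(c["t"],float).ravel()
    return -R.T@t, R.T@np.array([p[0],p[1],1.])
def atz(c,uv,z):
    o,d=ray(c,uv); return o+d*(z-o[2])/d[2]
def proj(c,X):
    R=np.array(c["R"],float);t=np.array(c["t"],float).ravel()
    return cv2.projectPoints(np.array(X,float).reshape(-1,1,3),cv2.Rodrigues(R)[0],t,np.array(c["intrinsics"],float),np.array([c["k1"],0,0,0,0.]))[0].reshape(-1,2)
def tri(cs,uvs):
    A=np.zeros((3,3));b=np.zeros(3)
    for c,uv in zip(cs,uvs):
        o,d=ray(c,uv);d/=np.linalg.norm(d);M=np.eye(3)-np.outer(d,d);A+=M;b+=M@o
    return np.linalg.solve(A,b)
E
python3 - <<'E'
from h import *
np.set_printoptions(precision=1,suppress=True)
cs={n:manip.read_camera(n) for n in("scene","top")}
for n,c in cs.items():
    cv2.imwrite(f"pics/{n}0.png",c["img"]); print(n,ray(c,(256,192)))
for nm,z in dict(reader=0,stop_corner=12,lid_hinge=54,lid_front=58,latch_pad=40,coupon_blue_mid=16,coupon_white_mid=16,coupon_grey_mid=16,rinse=0,powder_jar=0,vial_block=0,spanner=0,dish=0).items():
    for n,c in cs.items():
        for d in manip.pinpoint(c,nm)[:4]: print(nm,n,np.array(d["xy"]),round(d["p"],2),atz(c,d["xy"],z))
print(manip.state())
E
```

```text
scene (array([1256.5,  422.3, 1164. ]), array([-0.6, -0.3, -0.8]))
top (array([ 421.2,   30.7, 1300.5]), array([ 0.,  0., -1.]))
reader scene [222.7 223.8] 0.72 [582.8 -52.6   0. ]
reader scene [149.4 221. ] 0.64 [ 696.  -269.4    0. ]
reader top [281.2 156.7] 0.57 [589.  -49.9   0. ]
reader top [359.5 188.2] 0.41 [ 484.7 -299.6    0. ]
reader top [181.4 227.6] 0.3 [365.7 270.4   0. ]
stop_corner top [270.6 148.2] 0.92 [615.  -15.7  12. ]
lid_hinge scene [206.2 231. ] 0.64 [663.2 -60.5  54. ]
lid_hinge scene [202.1 156.1] 0.56 [ 399.1 -252.8   54. ]
lid_hinge top [284.7 130.7] 0.62 [662.8 -58.5  54. ]
lid_hinge top [352.5 223.7] 0.16 [ 373.7 -261.6   54. ]
lid_front scene [234.7 201.6] 0.76 [521.1 -42.2  58. ]
lid_front top [283.5 171.7] 0.97 [535.1 -52.7  58. ]
latch_pad scene [247.1 192.1] 0.79 [452.8 -34.6  40. ]
latch_pad scene [180. 173.] 0.44 [ 496.5 -282.2   40. ]
latch_pad scene [154.7 188.5] 0.34 [ 598.1 -315.1   40. ]
latch_pad top [279.  199.1] 0.83 [451.7 -38.7  40. ]
coupon_blue_mid scene [185.5 134.8] 0.77 [ 306.2 -396.3   16. ]
coupon_blue_mid scene [340.3 216.7] 0.74 
[... 1062 characters left out ...]
9 262.2   0. ]
spanner top [179.3 230.1] 0.84 [357.9 277.    0. ]
spanner top [281.6 171.8] 0.32 [540.2 -50.5   0. ]
dish scene [149.2 218.6] 0.91 [ 688.5 -276.2    0. ]
dish top [344.4 124.3] 0.58 [ 692.2 -255.9    0. ]
dish top [283.3 128.5] 0.56 [680.5 -58.    0. ]
{'clock': 1.4, 'joint_pos': array([-84.2,  17.9,  85.8,  -0. ,  76.3, -12.8]), 'qd': array([0. , 0. , 0. , 0. , 0.1, 0.1]), 'joint_torque': array([  0. , -41.2, -26. ,  -0. ,   0. ,   0. ]), 'eef_pos': array([ 167. , -497.7,  242.3]), 'eef_rot': array([[ 0.3, -0.9, -0. ],
       [-0.9, -0.3, -0. ],
       [-0. ,  0. , -1. ]]), 'ft_force': array([ 0.1, -0.7,  0. ]), 'moment': array([-0., -0., -0.]), 'opening': 85.57214311473639}
```

```bash
cd pics; python3 -c "
import cv2,numpy as np
a=cv2.imread('scene0.png');b=cv2.imread('top0.png')
cv2.imwrite('both.png',np.vstack([a,b])[:, :]) ; cv2.imwrite('both.png',cv2.resize(np.hstack([a,b]),(800,300)))"
```

```text
(no output)
```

View pics/scene0.png

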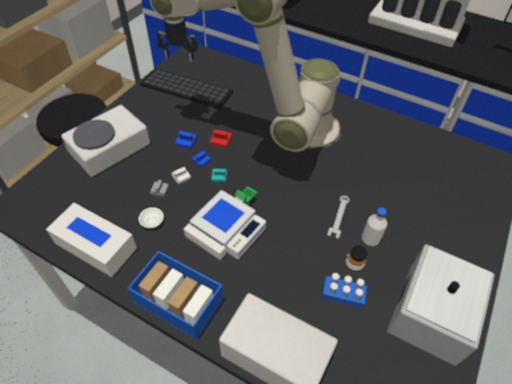

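View pics/top0.png

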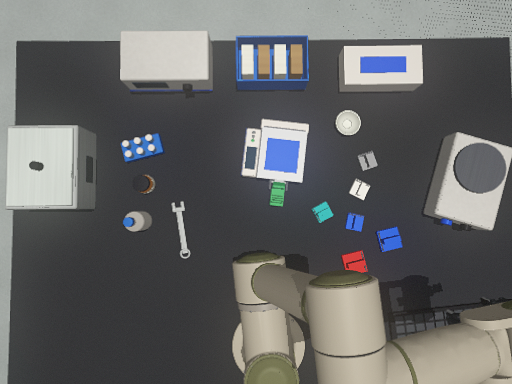

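The smaller blue plate at top (355,222) fits; the blue one at (390,239) is bigger, and those at (355,262) red and (323,212) turquoise are ruled out by colour. I'll confirm in a crop while measuring yaw.

```bash
python3 - <<'E'
from h import *
np.set_printoptions(precision=2,suppress=True)
cs={n:manip.read_camera(n) for n in("scene","top")}
P={}
for nm in["lid_front","latch_pad","lid_hinge","coupon_blue_mid","stop_corner"]:
    print(nm,[[ (np.array(d["xy"]),round(d["p"],2)) for d in manip.pinpoint(c,nm)[:3]] for c in cs.values()])
for nm,z in(("coupon_blue_mid",12),("lid_front",58),("latch_pad",40)):
  for n,c in cs.items():
    for d in manip.trace(c,nm)[:3]:
        m=d["region"].astype(np.uint8); cn=max(cv2.findContours(m,0,2)[0],key=cv2.contourArea).reshape(-1,2)
        w=np.array([atz(c,p,z)[:2] for p in cn],np.float32)
        print(nm,n,d["xy"],round(d["p"],2),int(m.sum()),cv2.minAreaRect(w))
c=cs["top"]
cv2.imwrite("pics/crop1.png",np.hstack([cv2.resize(c["img"][110:215,235:325],(360,420),interpolation=2),cv2.resize(c["img"][180:280,310:410],(420,420),interpolation=2)]))
# reader fit: white top of lid (z=58): threshold
hsv=cv2.cvtColor(c["img"],cv2.COLOR_BGR2HSV)
for lab,lo,hi in(("green",(45,80,40),(75,255,255)),("blue",(105,120,60),(130,255,255))):
    m=cv2.inRange(hsv,lo,hi)
    for cn in cv2.findContours(m,0,2)[0]:
        if cv2.contourArea(cn)>60:
            z=58 if lab=="blue" else 40
            w=np.array([atz(c,p,z)[:2] for p in cn.reshape(-1,2)],np.float32); r=cv2.minAreaRect(w)
            if -480<r[0][1]<20: print(lab,cn.reshape(-1,2).mean(0),r)
E
```

```text
lid_front [[(array([339.9, 216.4]), 0.63), (array([233.4, 204.4]), 0.62), (array([152. , 220.9]), 0.6)], [(array([282.7, 172.3]), 0.93)]]
latch_pad [[(array([247. , 194.8]), 0.52)], [(array([279.7, 198.5]), 0.72)]]
lid_hinge [[(array([203.8, 229.8]), 0.87)], [(array([284.8, 129.9]), 0.92)]]
coupon_blue_mid [[(array([366.7, 241.9]), 0.72), (array([222. , 173.8]), 0.71), (array([221.4, 137.2]), 0.7)], [(array([393.2, 238.5]), 0.92), (array([355.8, 261.6]), 0.91), (array([323.3, 213.7]), 0.73)]]
stop_corner [[(array([228.6, 233. ]), 0.74)], [(array([272.1, 149.8]), 0.86), (array([181.1, 228.7]), 0.37)]]
coupon_blue_mid scene [221.0, 174.7] 0.72 185 ((416.3980712890625, -172.0642852783203), (62.54326248168945, 50.928497314453125), 30.336441040039062)
coupon_blue_mid scene [187.5, 139.7] 0.68 264 ((323.1962585449219, -384.86279296875), (79.85865783691406, 77.75515747070312), 14.83195686340332)
coupon_blue_mid scene [220.2, 140.4] 0.61 259 ((247.89173889160156, -271.6278076171875), (80.68550872802734, 72.57856750488281), 15.889557838439941)
coupon_blue_mid top [390.5, 239.6] 0.8 428 ((323.
[... 1403 characters left out ...]
464844, -32.33482360839844), (42.77778625488281, 73.78878784179688), 82.81352233886719)
blue [390.04 238.83] ((327.1995849609375, -370.4617004394531), (65.57936096191406, 70.13256072998047), 13.279546737670898)
blue [354.58 219.71] ((380.534423828125, -265.7313537597656), (51.28179168701172, 51.284114837646484), 77.2759780883789)
blue [280.2  155.57] ((587.2682495117188, -47.28044128417969), (97.62702178955078, 97.44738006591797), 82.7660903930664)
blue [383.5   66.67] ((866.5698852539062, -367.2249755859375), (137.43194580078125, 47.404109954833984), 89.32093048095703)
blue [259.04  74.67] ((884.3443603515625, -21.890220642089844), (224.11001586914062, 151.49679565429688), 89.5923843383789)
```

View pics/crop1.png

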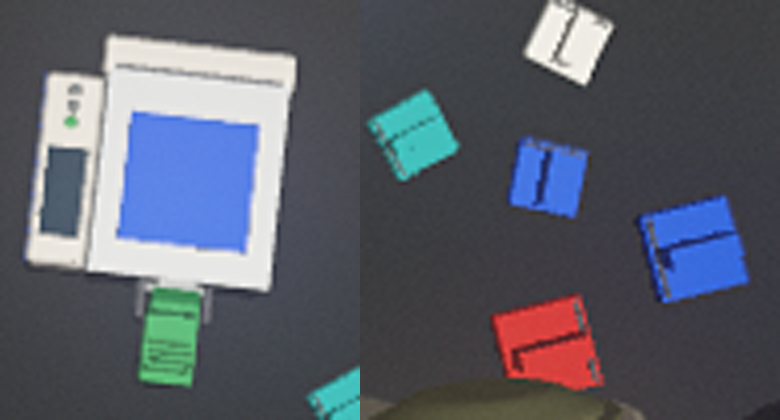

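The crop shows the smaller blue coupon (about 50 mm, top pixel ~(356,222)) with its fin running image-vertically. The other blue is about 66 mm. The green pad is below the lid. Next I refine the poses with a silhouette fit.

```bash
cat >> h.py <<'E'
from scipy.optimize import minimize
def box(x0,x1,y0,y1,z0,z1): return np.array([[x,y,z] for x in(x0,x1) for y in(y0,y1) for z in(z0,z1)],float)
def place(P,x,y,a):
    c,s=np.cos(a),np.sin(a); return np.c_[P[:,0]*c-P[:,1]*s+x,P[:,0]*s+P[:,1]*c+y,P[:,2]]
def render(c,polys,win,S=8):
    u0,v0,u1,v1=win; m=np.zeros(((v1-v0)*S,(u1-u0)*S),np.uint8)
    for P in polys:
        q=(proj(c,P)-[u0-.5,v0-.5])*S-.5
        h=cv2.convexHull(q.astype(np.float32)); cv2.fillConvexPoly(m,np.round(h*16).astype(np.int32),255,shift=4)
    return cv2.resize(m,(u1-u0,v1-v0),interpolation=cv2.INTER_AREA)/255.
def soft(c,win,fg,bg):
    "fraction of foreground by projection on the bg->fg colour line"
    u0,v0,u1,v1=win; I=c["img"][v0:v1,u0:u1].astype(float); d=np.array(fg,float)-bg
    return np.clip(((I-bg)@d)/(d@d),0,1)
def fit(c,mk,win,tgt,x0,step):
    f=lambda p:((render(c,mk(p),win)-tgt)**2).sum()
    s=np.vstack([x0]+[np.array(x0)+np.eye(len(x0))[i]*step[i] for i in range(len(x0))])
    r=minimize(f,x0,method="Nelder-Mead",options=dict(initial_simplex=s,xatol=.01,fatol=1e-3,maxiter=600)); return r.x,r.fun
def coupon(p,z=0): return [place(B+[0,0,z],p[0],p[1],p[2]) for B in(box(-25,25,-25,25,0,12),box(-20,20,-6,6,12,32))]
def bluemask(c,win):
    u0,v0,u1,v1=win; I=c["img"][v0:v1,u0:u1].astype(float); s=I[:,:,0]-I[:,:,2]
    return np.clip(s/np.percentile(s,90),0,1)
E
python3 - <<'E'
from h import *
np.set_printoptions(precision=3,suppress=True)
for n in("top","scene"):
    c=manip.read_camera(n)
    def W(X,r=14):
        u,v=proj(c,[X])[0].round().astype(int); return (u-r,v-r,u+r,v+r)
    w=W([380,-272,12],11); t=bluemask(c,w); t[t<.25]=0; t[t>.6]=1
    for a in(-.2,-.2+np.pi/2): print(n,"coupon",fit(c,coupon,w,t,[380,-272,a],[4,4,.1]))
    w=W([587,-47,58],22)
    u0,v0,u1,v1=w;I=c["img"][v0:v1,u0:u1].astype(float);t=np.clip((I[:,:,0]-I[:,:,2])/np.percentile(I[:,:,0]-I[:,:,2],80),0,1)
    mk=lambda p:[place(np.array([[-p[3],-p[3],58],[p[3],-p[3],58],[p[3],p[3],58],[-p[3],p[3],58]]),*p[:3])]
    print(n,"window",fit(c,mk,w,t,[587,-47,-.126,49],[4,4,.1,2]))
    w=W([468,-33,40],22);u0,v0,u1,v1=w;I=c["img"][v0:v1,u0:u1].astype(float);s=I[:,:,1]-np.maximum(I[:,:,0],I[:,:,2]);t=np.clip(s/np.percentile(s,90),0,1)
    mk=lambda p:[place(np.array([[-p[3],-20,40],[p[3],-20,40],[p[3],20,40],[-p[3],20,40]]),*p[:3])]
    print(n,"green",fit(c,mk,w,t,[468,-33,-.126,37],[4,4,.1,2]))
E
```

```text
top coupon (array([ 377.497, -278.252,   -0.222]), np.float64(13.586464396500286))
top coupon (array([ 377.481, -278.234,    1.35 ]), np.float64(13.640393773877836))
top window (array([586.997, -47.634,  -0.125,  49.274]), np.float64(2.0185738413012264))
top green (array([468.617, -33.173,  -0.139,  36.657]), np.float64(6.831531449483583))
scene coupon (array([ 374.63 , -279.214,   -0.226]), np.float64(4.966951216980441))
scene coupon (array([ 374.018, -278.128,    1.303]), np.float64(15.233672195766594))
scene window (array([585.573, -47.505,  -0.118,  47.906]), np.float64(7.304061829092234))
scene green (array([460.737, -30.325,  -0.183,  31.77 ]), np.float64(46.61205810066694))
```

```bash
cat >> h.py <<'E'
from scipy.spatial.transform import Rotation as Ro
RC=np.array([586.5,-47.6]);RY=-0.125
def to(yaw,xy,z):
    "tool-axes deltas to TCP xy,z (world) with fin yaw: jaws across it, tool y = -fin direction"
    s=manip.state(); R=np.array(s["eef_rot"]); c,sn=np.cos(yaw),np.sin(yaw)
    D=np.array([[sn,-c,0],[-c,-sn,0],[0,0,-1]]); 
    dp=np.array([*xy,z])-s["eef_pos"]
    print("t",round(s["clock"],2),"pos",np.round(s["eef_pos"],1),"rotvec",np.round(Ro.from_matrix(R.T@D).as_rotvec(),4),"then shift mm",np.round(D.T@dp,1),"before-turn shift",np.round(R.T@dp,1),"F",np.round(s["ft_force"],1),"op",round(s["opening"],1))
def rd(x,y): return place(np.array([[x,y,0.]]),*RC,RY)[0,:2]
E
python3 -c "
from h import *
to(RY,rd(-140,0),90)"
```

```text
t 2.4 pos [ 167.  -497.7  242.3] rotvec [-0.      0.      0.4488] then shift mm [-498.9 -220.1  152.3] before-turn shift [-354.  -414.8  152.3] F [ 0.  -0.6  0.3] op 85.7
```

Call:
{"name": "carry_out", "arguments": {"increments": [{"delta_pos": [0, 0, 0], "delta_rot": [0, 0, 0.1122], "gripper": 0}, {"delta_pos": [0, 0, 0], "delta_rot": [0, 0, 0.1122], "gripper": 0}, {"delta_pos": [0, 0, 0], "delta_rot": [0, 0, 0.1122], "gripper": 0}, {"delta_pos": [0, 0, 0], "delta_rot": [0, 0, 0.1122], "gripper": 0}, {"delta_pos": [-0.035, -0.015, 0], "delta_rot": [0, 0, 0], "gripper": 0}, {"delta_pos": [-0.035, -0.015, 0], "delta_rot": [0, 0, 0], "gripper": 0}, {"delta_pos": [-0.035, -0.015, 0], "delta_rot": [0, 0, 0], "gripper": 0}, {"delta_pos": [-0.035, -0.015, 0], "delta_rot": [0, 0, 0], "gripper": 0}, {"delta_pos": [-0.035, -0.015, 0], "delta_rot": [0, 0, 0], "gripper": 0}, {"delta_pos": [-0.035, -0.015, 0], "delta_rot": [0, 0, 0], "gripper": 0}]}}

```text
clock: 3.23
eef_pos: [283.0, -298.9, 242.4]
eef_rot: [[-0.125, -0.992, 0.0], [-0.992, 0.125, -0.0], [0.0, -0.0, -1.0]]
ft_force: [0.8, -0.2, -0.6]
opening: -0.0
```

Call:
{"name": "carry_out", "arguments": {"increments": [{"delta_pos": [-0.035, -0.016, 0], "delta_rot": [0, 0, 0], "gripper": 0}, {"delta_pos": [-0.035, -0.016, 0], "delta_rot": [0, 0, 0], "gripper": 0}, {"delta_pos": [-0.035, -0.016, 0], "delta_rot": [0, 0, 0], "gripper": 0}, {"delta_pos": [-0.035, -0.016, 0], "delta_rot": [0, 0, 0], "gripper": 0}, {"delta_pos": [-0.035, -0.016, 0.01], "delta_rot": [0, 0, 0], "gripper": 0}, {"delta_pos": [-0.035, -0.016, 0.01], "delta_rot": [0, 0, 0], "gripper": 0}, {"delta_pos": [-0.035, -0.016, 0.02], "delta_rot": [0, 0, 0], "gripper": 0}, {"delta_pos": [-0.035, -0.016, 0.02], "delta_rot": [0, 0, 0], "gripper": 0}, {"delta_pos": [0, 0, 0.02], "delta_rot": [0, 0, 0], "gripper": 0}, {"delta_pos": [0, 0, 0], "delta_rot": [0, 0, 0], "gripper": 0}]}}

```text
clock: 4.07
eef_pos: [441.7, -39.3, 160.9]
eef_rot: [[-0.121, -0.993, -0.006], [-0.993, 0.121, 0.002], [-0.001, 0.006, -1.0]]
ft_force: [-0.5, 1.2, -0.2]
opening: -0.0
```

```bash
python3 -c "
from h import *
to(RY,rd(-140,0),60)"
```

```text
t 4.07 pos [441.7 -39.3 160.9] rotvec [0.0059 0.0013 0.0035] then shift mm [ -9.8  -4.7 100.9] before-turn shift [ -9.7  -5.4 100.9] F [-0.5  1.2 -0.2] op -0.0
```

Call:
{"name": "carry_out", "arguments": {"increments": [{"delta_pos": [-0.009, -0.002, 0.03], "delta_rot": [0, 0, 0], "gripper": 0}, {"delta_pos": [0, 0, 0.03], "delta_rot": [0, 0, 0], "gripper": 0}, {"delta_pos": [0, 0, 0.03], "delta_rot": [0, 0, 0], "gripper": 0}, {"delta_pos": [0, 0, 0.01], "delta_rot": [0, 0, 0], "gripper": 0}, {"delta_pos": [0, 0, 0], "delta_rot": [0, 0, 0], "gripper": 0}, {"delta_pos": [0, 0, 0], "delta_rot": [0, 0, 0], "gripper": 0}]}}

```text
clock: 4.57
eef_pos: [446.3, -33.5, 64.8]
eef_rot: [[-0.126, -0.992, 0.001], [-0.992, 0.126, -0.0], [0.0, -0.001, -1.0]]
ft_force: [0.5, -0.3, 0.1]
opening: 0.2
```

```bash
python3 -c "
from h import *
to(RY,rd(-140,0),51)
c=manip.read_camera('scene'); p=proj(c,[[448,-30,50]])[0].astype(int)
cv2.imwrite('pics/pre.png',cv2.resize(c['img'][p[1]-60:p[1]+60,p[0]-80:p[0]+80],(640,480),interpolation=2))"
```

```text
t 4.57 pos [446.3 -33.5  64.8] rotvec [-0.0006 -0.0002 -0.0012] then shift mm [-3.5 -0.9 13.8] before-turn shift [-3.5 -0.9 13.8] F [ 0.5 -0.3  0.1] op 0.2
```

View pics/pre.png

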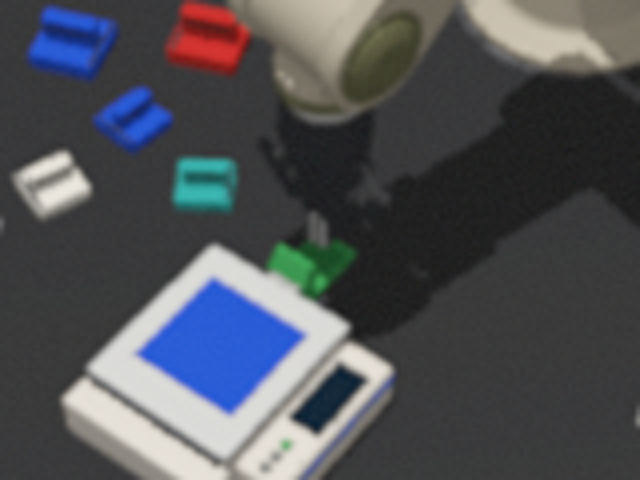

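The closed fingers stand above the green pad (crop ~(320,245)), robot side of the hook. Pressing now.

Call:
{"name": "carry_out", "arguments": {"increments": [{"delta_pos": [-0.003, -0.001, 0.008], "delta_rot": [0, 0, 0], "gripper": 0}, {"delta_pos": [0, 0, 0.005], "delta_rot": [0, 0, 0], "gripper": 0}, {"delta_pos": [0, 0, 0.003], "delta_rot": [0, 0, 0], "gripper": 0}, {"delta_pos": [0, 0, 0.003], "delta_rot": [0, 0, 0], "gripper": 0}, {"delta_pos": [0, 0, 0], "delta_rot": [0, 0, 0], "gripper": 0}]}}

```text
clock: 5.03
eef_pos: [446.7, -29.6, 44.5]
eef_rot: [[-0.125, -0.992, -0.002], [-0.992, 0.125, 0.0], [-0.0, 0.002, -1.0]]
ft_force: [-5.0, -0.2, 5.0]
opening: 0.1
```

Call:
{"name": "carry_out", "arguments": {"increments": [{"delta_pos": [0, 0, 0.002], "delta_rot": [0, 0, 0], "gripper": 0}, {"delta_pos": [0, 0, 0.002], "delta_rot": [0, 0, 0], "gripper": 0}, {"delta_pos": [0, 0, 0], "delta_rot": [0, 0, 0], "gripper": 0}, {"delta_pos": [0, 0, 0], "delta_rot": [0, 0, 0], "gripper": 0}]}}

```text
clock: 5.37
eef_pos: [446.7, -29.6, 40.8]
eef_rot: [[-0.125, -0.992, -0.002], [-0.992, 0.125, 0.0], [-0.0, 0.002, -1.0]]
ft_force: [-5.6, 0.2, 4.5]
opening: -0.2
```

```bash
python3 -c "
from h import *
to(RY,rd(-140,0),42)
c=manip.read_camera('scene');cv2.imwrite('pics/p1.png',c['img']); print([(d['xy'],round(d['p'],2)) for d in manip.pinpoint(c,'lid_front')])"
```

```text
t 5.37 pos [446.7 -29.6  40.8] rotvec [0.0018 0.0003 0.0001] then shift mm [ 0.4 -1.  -1.2] before-turn shift [ 0.4 -1.  -1.2] F [-5.6  0.2  4.5] op -0.2
[([220.8, 191.3], 0.86), ([199.7, 157.3], 0.61)]
```

Call:
{"name": "carry_out", "arguments": {"increments": [{"delta_pos": [0, 0, -0.005], "delta_rot": [0, 0, 0], "gripper": 0}, {"delta_pos": [0, 0, -0.015], "delta_rot": [0, 0, 0], "gripper": 0}, {"delta_pos": [0, 0, -0.03], "delta_rot": [0, 0, 0], "gripper": 0}, {"delta_pos": [0, 0, -0.03], "delta_rot": [0, 0, 0], "gripper": 0}, {"delta_pos": [0, 0, -0.03], "delta_rot": [0, 0, 0], "gripper": 0.4}, {"delta_pos": [0, 0, 0], "delta_rot": [0, 0, 0], "gripper": 0.4}]}}

```text
clock: 5.97
eef_pos: [450.0, -30.5, 156.2]
eef_rot: [[-0.124, -0.992, 0.01], [-0.992, 0.124, -0.003], [0.002, -0.011, -1.0]]
ft_force: [0.5, -0.3, 0.6]
opening: 23.4
```

```bash
python3 -c "
from h import *
np.set_printoptions(precision=2,suppress=True)
F=np.array([376.8,-278.8]); to(-.224,F,60)
cs=[manip.read_camera(n) for n in('scene','top')]
for nm in('lid_front','stop_corner','coupon_blue_mid'):
  for c in cs: print(nm,[(np.array(d['xy']),round(d['p'],2)) for d in manip.pinpoint(c,nm)[:3]])
th=1.6
lf=[79-135*np.cos(th)+4*np.sin(th),0,54+135*np.sin(th)+4*np.cos(th)]
for c in cs: print('exp lid',proj(c,place(np.array([lf]),*RC,RY)),'exp corner',proj(c,place(np.array([[22,30,12.]]),*RC,RY)))
q=proj(cs[0],[[580,-47,40]])[0].astype(int);r=proj(cs[1],[[580,-47,40]])[0].astype(int)
cv2.imwrite('pics/open.png',np.hstack([cv2.resize(c['img'][p[1]-50:p[1]+50,p[0]-40:p[0]+40],(400,500),interpolation=2) for c,p in zip(cs,(q,r))]))"
```

```text
t 5.97 pos [450.  -30.5 156.2] rotvec [-0.01 -0.    0.1 ] then shift mm [258.4  16.2  96.2] before-turn shift [255.3  42.7  96.3] F [ 0.5 -0.3  0.6] op 23.4
lid_front [(array([202.3, 207.7]), 0.76), (array([337.6, 214.8]), 0.44), (array([178.4, 176.9]), 0.21)]
lid_front [(array([281.9, 154.4]), 0.74), (array([287.8, 115.4]), 0.73)]
stop_corner [(array([228.2, 233.1]), 0.65)]
stop_corner [(array([270.9, 148. ]), 0.62)]
coupon_blue_mid [(array([184.6, 140.1]), 0.79), (array([199.7, 155.6]), 0.6), (array([218.3, 137.5]), 0.58)]
coupon_blue_mid [(array([355.4, 262.9]), 0.86), (array([392. , 241.3]), 0.8), (array([356.2, 221.5]), 0.77)]
exp lid [[201.73 207.1 ]] exp corner [[226.17 232.14]]
exp lid [[287.97 117.74]] exp corner [[272.15 149.11]]
```

View pics/open.png

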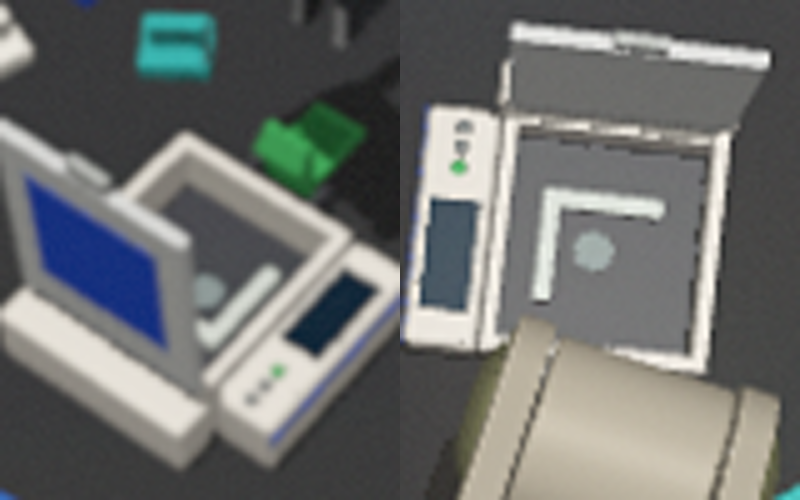

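Lid is upright, with the L-shaped stop bars visible in top crop at ~(555,200). Now I fly to the coupon and, meanwhile, fit the bars from a fresh picture.

Call:
{"name": "carry_out", "arguments": {"increments": [{"delta_pos": [0, 0, 0], "delta_rot": [0, 0, 0.1], "gripper": 0.45}, {"delta_pos": [0.037, 0.002, 0], "delta_rot": [0, 0, 0], "gripper": 0.45}, {"delta_pos": [0.037, 0.002, 0], "delta_rot": [0, 0, 0], "gripper": 0.45}, {"delta_pos": [0.037, 0.002, 0], "delta_rot": [0, 0, 0], "gripper": 0.45}, {"delta_pos": [0.037, 0.002, 0], "delta_rot": [0, 0, 0], "gripper": 0.45}, {"delta_pos": [0.037, 0.002, 0], "delta_rot": [0, 0, 0], "gripper": 0.45}, {"delta_pos": [0.037, 0.002, 0], "delta_rot": [0, 0, 0], "gripper": 0.45}, {"delta_pos": [0.037, 0.002, 0], "delta_rot": [0, 0, 0], "gripper": 0.45}, {"delta_pos": [0, 0, 0.03], "delta_rot": [0, 0, 0], "gripper": 0.45}, {"delta_pos": [0, 0, 0], "delta_rot": [0, 0, 0], "gripper": 0.45}]}}

```text
clock: 7.2
eef_pos: [373.8, -278.9, 117.0]
eef_rot: [[-0.226, -0.974, -0.004], [-0.974, 0.226, 0.006], [-0.004, 0.006, -1.0]]
ft_force: [-0.4, 1.6, -1.6]
opening: 38.3
```

Call:
{"name": "carry_out", "arguments": {"increments": [{"delta_pos": [0, 0, 0], "delta_rot": [0, 0, 0], "gripper": 0.45}, {"delta_pos": [0, 0, 0], "delta_rot": [0, 0, 0], "gripper": 0.45}]}}

```text
clock: 7.37
eef_pos: [376.3, -278.5, 121.4]
eef_rot: [[-0.222, -0.975, -0.0], [-0.975, 0.222, 0.0], [-0.0, 0.0, -1.0]]
ft_force: [-0.1, 0.1, 0.1]
opening: 38.4
```

```bash
cat >> h.py <<'E'
def bars(p): return [place(box(*b,12,22),*p[:3]) for b in((22,32,-35,40),(-38,22,30,40))]
E
python3 - <<'E'
from h import *
np.set_printoptions(precision=3,suppress=True)
to(-.224,[376.8,-278.8],60)
c=manip.read_camera('top')
B=bars((*RC,RY)); q=np.vstack([proj(c,b) for b in B]); w=(*(q.min(0)-3).astype(int),*(q.max(0)+4).astype(int))
I=c['img'][w[1]:w[3],w[0]:w[2]].astype(float).mean(2); fl=np.median(I); t=np.clip((I-fl)/(np.percentile(I,97)-fl),0,1)
print(w,fl,np.percentile(I,97))
x,f=fit(c,bars,w,t,[*RC,RY],[3,3,.05]); print(x,f)
cv2.imwrite('pics/bars.png',cv2.resize(np.hstack([t,render(c,bars(x),w)])*255,None,fx=8,fy=8,interpolation=0))
E
```

```text
t 7.37 pos [ 376.3 -278.5  121.4] rotvec [0. 0. 0.] then shift mm [ 0.2 -0.6 61.4] before-turn shift [ 0.2 -0.6 61.4] F [-0.1  0.1  0.1] op 38.4
(np.int64(263), np.int64(142), np.int64(296), np.int64(171)) 117.33333333333333 227.33333333333334
[590.563 -48.333  -0.125] 12.875298883773246[ WARN:0@1.411] global loadsave.cpp:1063 imwrite_ Unsupported depth image for selected encoder is fallbacked to CV_8U.
```

Call:
{"name": "carry_out", "arguments": {"increments": [{"delta_pos": [0, -0.001, 0.03], "delta_rot": [0, 0, 0], "gripper": 0.45}, {"delta_pos": [0, 0, 0.03], "delta_rot": [0, 0, 0], "gripper": 0.45}, {"delta_pos": [0, 0, 0.02], "delta_rot": [0, 0, 0], "gripper": 0.45}, {"delta_pos": [0, 0, 0.01], "delta_rot": [0, 0, 0], "gripper": 0.45}, {"delta_pos": [0, 0, 0.005], "delta_rot": [0, 0, 0], "gripper": 0.45}, {"delta_pos": [0, 0, 0], "delta_rot": [0, 0, 0], "gripper": 0.45}, {"delta_pos": [0, 0, 0], "delta_rot": [0, 0, 0], "gripper": 0.45}]}}

```text
clock: 8.0
eef_pos: [377.5, -279.7, 27.0]
eef_rot: [[-0.223, -0.975, 0.001], [-0.975, 0.223, -0.001], [0.001, -0.001, -1.0]]
ft_force: [-0.2, -0.2, -0.5]
opening: 38.3
```

```bash
python3 - <<'E'
from h import *
to(-.224,[376.8,-278.8],26)
c=manip.read_camera('scene');p=proj(c,[[377,-279,30]])[0].astype(int)
cv2.imwrite('pics/g.png',np.hstack([cv2.resize(c['img'][p[1]-30:p[1]+30,p[0]-35:p[0]+35],(490,420),interpolation=2),cv2.resize(cv2.imread('pics/bars.png'),(280,420))]))
E
```

```text
t 8.0 pos [ 377.5 -279.7   27. ] rotvec [-0.0015 -0.0011 -0.0005] then shift mm [-0.7  0.9  1. ] before-turn shift [-0.7  0.9  1. ] F [-0.2 -0.2 -0.5] op 38.3
```

View pics/g.png

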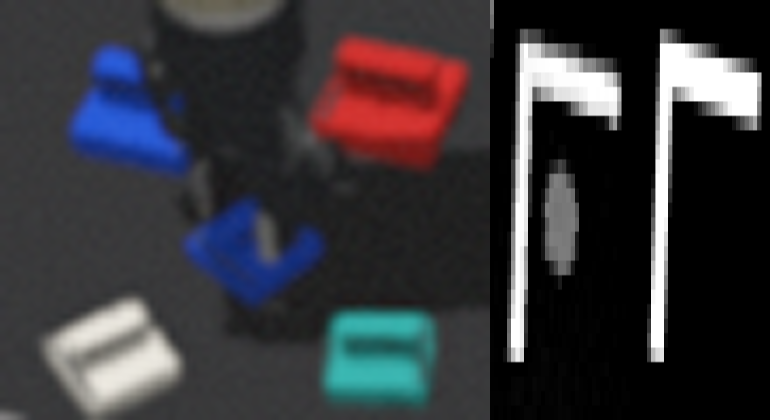

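Fingers straddle the fin of the smaller blue coupon (crop ~(255,235)). The bar fit matches the mask. Closing.

Call:
{"name": "carry_out", "arguments": {"increments": [{"delta_pos": [0, 0, 0], "delta_rot": [0, 0, 0], "gripper": 0.1}, {"delta_pos": [0, 0, 0], "delta_rot": [0, 0, 0], "gripper": 0.05}, {"delta_pos": [0, 0, 0], "delta_rot": [0, 0, 0], "gripper": 0.05}, {"delta_pos": [0, 0, 0], "delta_rot": [0, 0, 0], "gripper": 0.05}, {"delta_pos": [0, 0, 0], "delta_rot": [0, 0, 0], "gripper": 0.05}], "newtons": 30}}

```text
clock: 8.47
eef_pos: [377.2, -279.7, 26.7]
eef_rot: [[-0.223, -0.975, 0.001], [-0.975, 0.223, -0.001], [0.001, -0.001, -1.0]]
ft_force: [-0.4, 0.4, 7.1]
opening: 11.2
```

Call:
{"name": "carry_out", "arguments": {"increments": [{"delta_pos": [0, 0, 0], "delta_rot": [0, 0, 0], "gripper": 0.05}, {"delta_pos": [0, 0, -0.01], "delta_rot": [0, 0, 0], "gripper": 0.05}, {"delta_pos": [0, 0, -0.03], "delta_rot": [0, 0, 0], "gripper": 0.05}, {"delta_pos": [0, 0, -0.03], "delta_rot": [0, 0, 0], "gripper": 0.05}, {"delta_pos": [0, 0, -0.03], "delta_rot": [0, 0, 0], "gripper": 0.05}, {"delta_pos": [0, 0, -0.03], "delta_rot": [0, 0, 0], "gripper": 0.05}, {"delta_pos": [0, 0, 0], "delta_rot": [0, 0, 0], "gripper": 0.05}]}}

```text
clock: 9.05
eef_pos: [378.3, -281.0, 161.7]
eef_rot: [[-0.223, -0.975, 0.006], [-0.975, 0.223, -0.008], [0.006, -0.008, -1.0]]
ft_force: [0.4, -1.2, -0.3]
opening: 11.4
```

```bash
sed -i 's/^RC=.*/RC=np.array([589.8,-48.2]);RY=-0.125/' h.py; python3 - <<'E'
from h import *
np.set_printoptions(precision=2,suppress=True)
to(RY,rd(-10,-2),100)
c=manip.read_camera('scene'); s=manip.state()
X=s['eef_pos']; p=proj(c,[X])[0].astype(int); w=(p[0]-14,p[1]-14,p[0]+14,p[1]+14)
cv2.imwrite('pics/held.png',cv2.resize(c['img'][p[1]-30:p[1]+30,p[0]-35:p[0]+35],(560,480),interpolation=2))
E
```

```text
t 9.05 pos [ 378.3 -281.   161.7] rotvec [-0.01 -0.01 -0.1 ] then shift mm [-255.4 -170.8   61.7] before-turn shift [-271.5 -144.    61.1] F [ 0.4 -1.2 -0.3] op 11.4
```

View pics/held.png

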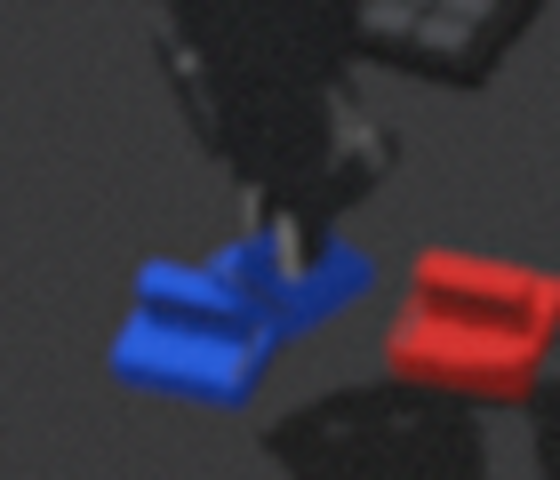

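Call:
{"name": "carry_out", "arguments": {"increments": [{"delta_pos": [0, 0, 0], "delta_rot": [0, 0, -0.1], "gripper": 0.05}, {"delta_pos": [-0.0315, -0.021, 0], "delta_rot": [0, 0, 0], "gripper": 0.05}, {"delta_pos": [-0.0315, -0.021, 0], "delta_rot": [0, 0, 0], "gripper": 0.05}, {"delta_pos": [-0.0315, -0.021, 0], "delta_rot": [0, 0, 0], "gripper": 0.05}, {"delta_pos": [-0.0315, -0.021, 0], "delta_rot": [0, 0, 0], "gripper": 0.05}, {"delta_pos": [-0.0315, -0.021, 0], "delta_rot": [0, 0, 0], "gripper": 0.05}, {"delta_pos": [-0.0315, -0.021, 0], "delta_rot": [0, 0, 0], "gripper": 0.05}, {"delta_pos": [-0.0315, -0.021, 0], "delta_rot": [0, 0, 0], "gripper": 0.05}, {"delta_pos": [-0.0315, -0.021, 0.02], "delta_rot": [0, 0, 0], "gripper": 0.05}, {"delta_pos": [0, 0, 0.02], "delta_rot": [0, 0, 0], "gripper": 0.05}]}}

```text
clock: 9.93
eef_pos: [576.9, -46.4, 115.5]
eef_rot: [[-0.12, -0.993, 0.002], [-0.993, 0.12, 0.001], [-0.001, -0.002, -1.0]]
ft_force: [0.1, -0.0, -1.8]
opening: 11.2
```

Call:
{"name": "carry_out", "arguments": {"increments": [{"delta_pos": [0, 0, 0.02], "delta_rot": [0, 0, 0], "gripper": 0.05}, {"delta_pos": [0, 0, 0], "delta_rot": [0, 0, 0], "gripper": 0.05}, {"delta_pos": [0, 0, 0], "delta_rot": [0, 0, 0], "gripper": 0.05}]}}

```text
clock: 10.18
eef_pos: [573.5, -50.8, 95.4]
eef_rot: [[-0.125, -0.992, -0.003], [-0.992, 0.125, 0.001], [-0.001, 0.003, -1.0]]
ft_force: [0.2, 0.1, -0.5]
opening: 10.9
```

```bash
python3 - <<'E'
from h import *
np.set_printoptions(precision=3,suppress=True)
to(RY,rd(-12,-5),45)
c=manip.read_camera('scene'); s=manip.state(); X=s['eef_pos']
p=proj(c,[X-[0,0,15]])[0].astype(int); w=(p[0]-16,p[1]-16,p[0]+16,p[1]+16)
cv2.imwrite('pics/in.png',np.hstack([cv2.resize(k['img'][p[1]-35:p[1]+35,p[0]-35:p[0]+35],(400,400),interpolation=2) for k,p in((c,p),)+((lambda k:((k,proj(k,[X])[0].astype(int)),))(manip.read_camera('top')))]))
E
```

```text
t 10.18 pos [573.5 -50.8  95.4] rotvec [ 0.003  0.001 -0.   ] then shift mm [ 0.3 -3.9 50.4] before-turn shift [ 0.4 -4.  50.3] F [ 0.2  0.1 -0.5] op 10.9
```

View pics/in.png

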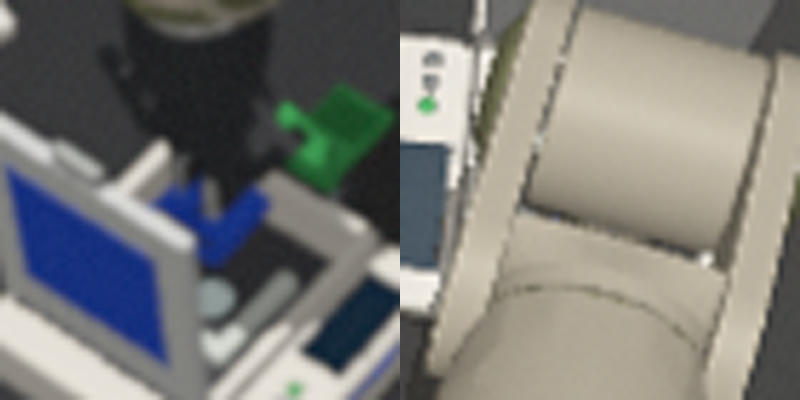

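Call:
{"name": "carry_out", "arguments": {"increments": [{"delta_pos": [0, 0, 0.02], "delta_rot": [0, 0, 0], "gripper": 0.05}, {"delta_pos": [0, 0, 0.02], "delta_rot": [0, 0, 0], "gripper": 0.05}, {"delta_pos": [0, 0, 0.012], "delta_rot": [0, 0, 0], "gripper": 0.05}, {"delta_pos": [0, 0, 0.002], "delta_rot": [0, 0, 0], "gripper": 0.05}, {"delta_pos": [0, 0, 0], "delta_rot": [0, 0, 0], "gripper": 0.05}, {"delta_pos": [0, 0, 0], "delta_rot": [0, 0, 0], "gripper": 0.05}]}}

```text
clock: 10.78
eef_pos: [574.9, -51.3, 43.7]
eef_rot: [[-0.125, -0.992, 0.002], [-0.992, 0.125, -0.001], [0.0, -0.002, -1.0]]
ft_force: [0.4, -0.2, -1.4]
opening: 11.3
```

Call:
{"name": "carry_out", "arguments": {"increments": [{"delta_pos": [0, 0, 0.001], "delta_rot": [0, 0, 0], "gripper": 0.05}, {"delta_pos": [0, 0, 0.001], "delta_rot": [0, 0, 0], "gripper": 0.05}, {"delta_pos": [0, 0, 0], "delta_rot": [0, 0, 0], "gripper": 0.05}]}}

```text
clock: 11.03
eef_pos: [574.5, -51.1, 40.8]
eef_rot: [[-0.125, -0.992, 0.001], [-0.992, 0.125, -0.0], [0.0, -0.001, -1.0]]
ft_force: [-0.7, 0.3, -0.6]
opening: 11.3
```

Call:
{"name": "carry_out", "arguments": {"increments": [{"delta_pos": [0, 0, 0.001], "delta_rot": [0, 0, 0], "gripper": 0.05}, {"delta_pos": [0, 0, 0], "delta_rot": [0, 0, 0], "gripper": 0.05}, {"delta_pos": [0, 0, 0.001], "delta_rot": [0, 0, 0], "gripper": 0.05}, {"delta_pos": [0, 0, 0], "delta_rot": [0, 0, 0], "gripper": 0.05}, {"delta_pos": [0, 0, 0], "delta_rot": [0, 0, 0], "gripper": 0.05}]}}

```text
clock: 11.45
eef_pos: [574.4, -51.0, 38.7]
eef_rot: [[-0.125, -0.992, 0.0], [-0.992, 0.125, -0.0], [0.0, -0.0, -1.0]]
ft_force: [-1.6, 1.2, 4.0]
opening: 11.5
```

Call:
{"name": "carry_out", "arguments": {"increments": [{"delta_pos": [0, -0.003, 0], "delta_rot": [0, 0, 0], "gripper": 0.05}, {"delta_pos": [0, -0.003, 0], "delta_rot": [0, 0, 0], "gripper": 0.05}, {"delta_pos": [0, -0.002, 0], "delta_rot": [0, 0, 0], "gripper": 0.05}, {"delta_pos": [0, 0, 0], "delta_rot": [0, 0, 0], "gripper": 0.05}, {"delta_pos": [-0.003, 0, 0], "delta_rot": [0, 0, 0], "gripper": 0.05}, {"delta_pos": [-0.003, 0, 0], "delta_rot": [0, 0, 0], "gripper": 0.05}, {"delta_pos": [0, 0, 0], "delta_rot": [0, 0, 0], "gripper": 0.05}]}}

```text
clock: 12.03
eef_pos: [583.4, -45.8, 38.8]
eef_rot: [[-0.124, -0.992, 0.001], [-0.992, 0.124, -0.0], [0.0, -0.001, -1.0]]
ft_force: [0.1, -0.1, 3.7]
opening: 11.1
```

Call:
{"name": "carry_out", "arguments": {"increments": [{"delta_pos": [0, -0.001, 0], "delta_rot": [0, 0, 0], "gripper": 0.05}, {"delta_pos": [0, -0.001, 0], "delta_rot": [0, 0, 0], "gripper": 0.05}, {"delta_pos": [0, 0, 0], "delta_rot": [0, 0, 0], "gripper": 0.05}]}}

```text
clock: 12.28
eef_pos: [584.3, -45.9, 38.7]
eef_rot: [[-0.124, -0.992, -0.002], [-0.992, 0.124, 0.001], [-0.0, 0.002, -1.0]]
ft_force: [-5.9, -0.5, 10.1]
opening: 11.2
```

Call:
{"name": "carry_out", "arguments": {"increments": [{"delta_pos": [0, 0.001, 0], "delta_rot": [0, 0, 0], "gripper": 0.05}, {"delta_pos": [-0.001, 0, 0], "delta_rot": [0, 0, 0], "gripper": 0.05}, {"delta_pos": [-0.001, 0, 0], "delta_rot": [0, 0, 0], "gripper": 0.05}, {"delta_pos": [0, 0, 0], "delta_rot": [0, 0, 0], "gripper": 0.05}]}}

```text
clock: 12.62
eef_pos: [584.5, -44.5, 38.7]
eef_rot: [[-0.125, -0.992, 0.001], [-0.992, 0.125, -0.001], [0.001, -0.001, -1.0]]
ft_force: [-1.3, -1.8, 5.8]
opening: 11.0
```

Call:
{"name": "carry_out", "arguments": {"increments": [{"delta_pos": [-0.001, 0, 0], "delta_rot": [0, 0, 0], "gripper": 0.05}, {"delta_pos": [0, 0, 0], "delta_rot": [0, 0, 0], "gripper": 0.05}]}}

```text
clock: 12.78
eef_pos: [584.7, -43.5, 38.7]
eef_rot: [[-0.125, -0.992, 0.001], [-0.992, 0.125, -0.001], [0.001, -0.001, -1.0]]
ft_force: [-0.2, -3.2, 5.3]
opening: 11.4
```

Call:
{"name": "carry_out", "arguments": {"increments": [{"delta_pos": [-0.001, 0, 0], "delta_rot": [0, 0, 0], "gripper": 0.05}, {"delta_pos": [0, 0, 0], "delta_rot": [0, 0, 0], "gripper": 0.05}]}}

```text
clock: 12.95
eef_pos: [584.8, -42.6, 38.7]
eef_rot: [[-0.125, -0.992, 0.001], [-0.992, 0.125, -0.001], [0.001, -0.001, -1.0]]
ft_force: [-0.1, -4.2, 5.6]
opening: 11.4
```

Call:
{"name": "carry_out", "arguments": {"increments": [{"delta_pos": [-0.001, 0, 0], "delta_rot": [0, 0, 0], "gripper": 0.05}, {"delta_pos": [0, 0, 0], "delta_rot": [0, 0, 0], "gripper": 0.05}]}}

```text
clock: 13.12
eef_pos: [584.9, -42.1, 38.8]
eef_rot: [[-0.124, -0.992, 0.001], [-0.992, 0.124, -0.002], [0.002, -0.001, -1.0]]
ft_force: [-1.8, -6.1, 4.7]
opening: 11.5
```

Call:
{"name": "carry_out", "arguments": {"increments": [{"delta_pos": [0, -0.0015, 0], "delta_rot": [0, 0, 0], "gripper": 0.05}, {"delta_pos": [0, 0, 0], "delta_rot": [0, 0, 0], "gripper": 0.05}]}}

```text
clock: 13.28
eef_pos: [585.1, -42.1, 38.8]
eef_rot: [[-0.124, -0.992, -0.003], [-0.992, 0.124, -0.001], [0.001, 0.003, -1.0]]
ft_force: [-9.5, -5.6, 12.4]
opening: 11.3
```

Contact on both bars. Releasing and lifting.

Call:
{"name": "carry_out", "arguments": {"increments": [{"delta_pos": [0, 0, 0], "delta_rot": [0, 0, 0], "gripper": 0.4}, {"delta_pos": [0, 0, 0], "delta_rot": [0, 0, 0], "gripper": 0.4}, {"delta_pos": [0, 0, 0], "delta_rot": [0, 0, 0], "gripper": 0.4}, {"delta_pos": [0, 0, 0], "delta_rot": [0, 0, 0], "gripper": 0.4}, {"delta_pos": [0, 0, -0.01], "delta_rot": [0, 0, 0], "gripper": 0.4}, {"delta_pos": [0, 0, -0.03], "delta_rot": [0, 0, 0], "gripper": 0.4}, {"delta_pos": [0, 0, -0.03], "delta_rot": [0, 0, 0], "gripper": 0.4}, {"delta_pos": [0, 0, -0.03], "delta_rot": [0, 0, 0], "gripper": 0.4}, {"delta_pos": [0, 0.02, -0.03], "delta_rot": [0, 0, 0], "gripper": 0.4}, {"delta_pos": [0, 0.04, 0], "delta_rot": [0, 0, 0], "gripper": 0.4}]}}

```text
clock: 14.12
eef_pos: [530.1, -35.0, 174.4]
eef_rot: [[-0.125, -0.992, 0.012], [-0.992, 0.125, -0.003], [0.002, -0.012, -1.0]]
ft_force: [0.7, -0.4, 0.1]
opening: 34.1
```

Call:
{"name": "carry_out", "arguments": {"increments": [{"delta_pos": [0, 0.04, 0], "delta_rot": [0, 0, 0], "gripper": 0}, {"delta_pos": [0, 0.04, 0], "delta_rot": [0, 0, 0], "gripper": 0}, {"delta_pos": [0, 0.04, 0], "delta_rot": [0, 0, 0], "gripper": 0}, {"delta_pos": [0, 0.04, 0], "delta_rot": [0, 0, 0], "gripper": 0}, {"delta_pos": [0, 0, 0], "delta_rot": [0, 0, 0], "gripper": 0}]}}

```text
clock: 14.53
eef_pos: [361.5, -11.9, 167.8]
eef_rot: [[-0.124, -0.992, -0.004], [-0.992, 0.124, 0.002], [-0.001, 0.005, -1.0]]
ft_force: [0.7, -0.5, 0.9]
opening: -0.0
```

```bash
cat > chk.py <<'E'
from h import *
import sys
np.set_printoptions(precision=3,suppress=True)
to(RY,rd(-3,5),150)
out=[]
for n in('top','scene'):
    c=manip.read_camera(n); X=[*rd(-3,5),22]
    p=proj(c,[X])[0].astype(int); w=(p[0]-15,p[1]-15,p[0]+15,p[1]+15)
    u0,v0,u1,v1=w;I=c['img'][v0:v1,u0:u1].astype(float);s=I[:,:,0]-I[:,:,2];t=np.clip(s/np.percentile(s,80),0,1);t[t<.3]=0
    x,f=fit(c,lambda q:coupon(q,12),w,t,[*X[:2],RY],[3,3,.05]); print(n,'coupon',x,f)
    if n=='top':
        q=np.vstack([proj(c,b) for b in bars((*RC,RY))]); w=(*(q.min(0)-3).astype(int),*(q.max(0)+4).astype(int))
        I=c['img'][w[1]:w[3],w[0]:w[2]].astype(float); g=I[:,:,2]; fl=100.; t=np.clip((g-fl)/(np.percentile(g,97)-fl),0,1)
        b,fb=fit(c,bars,w,t,[*RC,RY],[3,3,.05]); print('bars',b,fb)
        d=place(np.array([[x[0]-b[0],x[1]-b[1],0]]),0,0,-b[2])[0]; print('coupon in bars frame',d[:2],'yaw diff',x[2]-b[2])
    out.append(cv2.resize(c['img'][p[1]-25:p[1]+25,p[0]-20:p[0]+20],(400,500),interpolation=2))
cv2.imwrite(sys.argv[1],np.hstack(out))
E
python3 chk.py pics/chk1.png
```

```text
t 14.53 pos [361.5 -11.9 167.8] rotvec [0.005 0.001 0.001] then shift mm [   2.5 -228.    17.8] before-turn shift [   2.7 -228.1   16.7] F [ 0.7 -0.5  0.9] op -0.0
top coupon [585.164 -43.028  -0.135] 7.250861423000573
bars [590.713 -47.942  -0.125] 10.228374332673308
coupon in bars frame [-6.119  4.184] yaw diff -0.009810028551959005
scene coupon [579.649 -45.703  -0.142] 168.62536990692433
```

View pics/chk1.png

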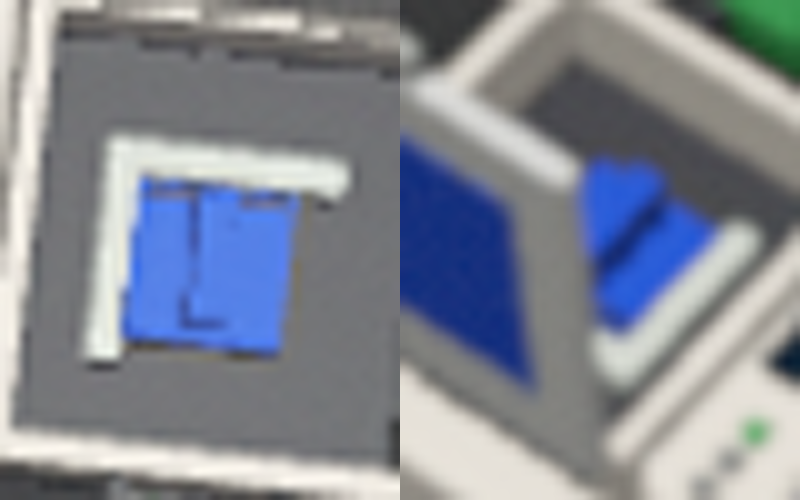

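The coupon sits in the corner with no visible side gap. The fit suggests up to 3 mm at the x bar, though the label marks there bias it. I'll nudge gently with closed fingers to make sure.

Call:
{"name": "carry_out", "arguments": {"increments": [{"delta_pos": [0.0025, -0.037, 0], "delta_rot": [0, 0, 0], "gripper": 0}, {"delta_pos": [0, -0.037, 0], "delta_rot": [0, 0, 0], "gripper": 0}, {"delta_pos": [0, -0.037, 0], "delta_rot": [0, 0, 0], "gripper": 0}, {"delta_pos": [0, -0.037, 0], "delta_rot": [0, 0, 0], "gripper": 0}, {"delta_pos": [0, -0.034, 0], "delta_rot": [0, 0, 0], "gripper": 0}, {"delta_pos": [0, 0, 0.03], "delta_rot": [0, 0, 0], "gripper": 0}, {"delta_pos": [0, 0, 0.03], "delta_rot": [0, 0, 0], "gripper": 0}, {"delta_pos": [0, 0, 0], "delta_rot": [0, 0, 0], "gripper": 0}, {"delta_pos": [0, 0, 0], "delta_rot": [0, 0, 0], "gripper": 0}]}}

```text
clock: 15.38
eef_pos: [548.3, -39.1, 107.9]
eef_rot: [[-0.125, -0.992, -0.002], [-0.992, 0.125, 0.001], [-0.0, 0.002, -1.0]]
ft_force: [-0.8, -0.6, 0.6]
opening: 0.4
```

```bash
python3 -c "
from h import *
to(RY,rd(-46,5),33)"
```

```text
t 15.38 pos [548.3 -39.1 107.9] rotvec [0.0021 0.0004 0.0001] then shift mm [-1.1  3.7 74.9] before-turn shift [-1.1  3.6 74.9] F [-0.8 -0.6  0.6] op 0.4
```

Call:
{"name": "carry_out", "arguments": {"increments": [{"delta_pos": [-0.001, 0.004, 0.025], "delta_rot": [0, 0, 0], "gripper": 0}, {"delta_pos": [0, 0, 0.025], "delta_rot": [0, 0, 0], "gripper": 0}, {"delta_pos": [0, 0, 0.018], "delta_rot": [0, 0, 0], "gripper": 0}, {"delta_pos": [0, 0, 0.007], "delta_rot": [0, 0, 0], "gripper": 0}, {"delta_pos": [0, 0, 0], "delta_rot": [0, 0, 0], "gripper": 0}, {"delta_pos": [0, 0, 0], "delta_rot": [0, 0, 0], "gripper": 0}]}}

```text
clock: 15.88
eef_pos: [545.4, -38.0, 35.2]
eef_rot: [[-0.125, -0.992, 0.003], [-0.992, 0.125, -0.001], [0.0, -0.003, -1.0]]
ft_force: [0.3, -0.2, -0.0]
opening: 0.1
```

Call:
{"name": "carry_out", "arguments": {"increments": [{"delta_pos": [0, -0.002, 0], "delta_rot": [0, 0, 0], "gripper": 0}, {"delta_pos": [0, -0.002, 0], "delta_rot": [0, 0, 0], "gripper": 0}, {"delta_pos": [0, 0, 0], "delta_rot": [0, 0, 0], "gripper": 0}, {"delta_pos": [0, 0, 0], "delta_rot": [0, 0, 0], "gripper": 0}]}}

```text
clock: 16.22
eef_pos: [548.6, -38.3, 34.0]
eef_rot: [[-0.125, -0.992, 0.001], [-0.992, 0.125, -0.0], [0.0, -0.001, -1.0]]
ft_force: [0.5, 0.4, -0.4]
opening: 0.1
```

Call:
{"name": "carry_out", "arguments": {"increments": [{"delta_pos": [0, -0.001, 0], "delta_rot": [0, 0, 0], "gripper": 0}, {"delta_pos": [0, -0.001, 0], "delta_rot": [0, 0, 0], "gripper": 0}, {"delta_pos": [0, 0, 0], "delta_rot": [0, 0, 0], "gripper": 0}]}}

```text
clock: 16.47
eef_pos: [550.3, -38.5, 33.5]
eef_rot: [[-0.125, -0.992, 0.0], [-0.992, 0.125, -0.0], [0.0, -0.0, -1.0]]
ft_force: [-0.6, -0.3, -0.2]
opening: 0.1
```

Call:
{"name": "carry_out", "arguments": {"increments": [{"delta_pos": [0, -0.001, 0], "delta_rot": [0, 0, 0], "gripper": 0}, {"delta_pos": [0, 0, 0], "delta_rot": [0, 0, 0], "gripper": 0}]}}

```text
clock: 16.63
eef_pos: [551.2, -38.5, 33.4]
eef_rot: [[-0.125, -0.992, -0.0], [-0.992, 0.125, 0.0], [-0.0, 0.0, -1.0]]
ft_force: [-0.9, 0.1, 0.7]
opening: -0.0
```

Call:
{"name": "carry_out", "arguments": {"increments": [{"delta_pos": [0, -0.001, 0], "delta_rot": [0, 0, 0], "gripper": 0}, {"delta_pos": [0, 0, 0], "delta_rot": [0, 0, 0], "gripper": 0}]}}

```text
clock: 16.8
eef_pos: [552.2, -38.6, 33.4]
eef_rot: [[-0.125, -0.992, -0.0], [-0.992, 0.125, 0.0], [-0.0, 0.0, -1.0]]
ft_force: [0.2, -0.4, 0.3]
opening: 0.0
```

Call:
{"name": "carry_out", "arguments": {"increments": [{"delta_pos": [0, -0.001, 0], "delta_rot": [0, 0, 0], "gripper": 0}, {"delta_pos": [0, 0, 0], "delta_rot": [0, 0, 0], "gripper": 0}]}}

```text
clock: 16.97
eef_pos: [553.2, -38.8, 33.4]
eef_rot: [[-0.125, -0.992, -0.0], [-0.992, 0.125, 0.0], [-0.0, 0.0, -1.0]]
ft_force: [-0.6, 0.2, 0.2]
opening: 0.1
```

Call:
{"name": "carry_out", "arguments": {"increments": [{"delta_pos": [0, -0.001, 0], "delta_rot": [0, 0, 0], "gripper": 0}, {"delta_pos": [0, 0, 0], "delta_rot": [0, 0, 0], "gripper": 0}]}}

```text
clock: 17.13
eef_pos: [553.6, -38.8, 33.2]
eef_rot: [[-0.124, -0.992, -0.002], [-0.992, 0.124, 0.0], [-0.0, 0.002, -1.0]]
ft_force: [-3.4, 0.7, 1.0]
opening: -0.1
```

Call:
{"name": "carry_out", "arguments": {"increments": [{"delta_pos": [0, -0.001, 0], "delta_rot": [0, 0, 0], "gripper": 0}, {"delta_pos": [0, 0, 0], "delta_rot": [0, 0, 0], "gripper": 0}]}}

```text
clock: 17.3
eef_pos: [553.8, -38.8, 33.1]
eef_rot: [[-0.124, -0.992, -0.004], [-0.992, 0.124, 0.001], [-0.0, 0.004, -1.0]]
ft_force: [-8.0, 0.8, 5.7]
opening: -0.1
```

Call:
{"name": "carry_out", "arguments": {"increments": [{"delta_pos": [0, 0.006, 0], "delta_rot": [0, 0, 0], "gripper": 0}, {"delta_pos": [0, 0, -0.03], "delta_rot": [0, 0, 0], "gripper": 0}, {"delta_pos": [0, 0, -0.03], "delta_rot": [0, 0, 0], "gripper": 0}, {"delta_pos": [0.025, -0.02, 0], "delta_rot": [0, 0, 0], "gripper": 0}, {"delta_pos": [0.024, -0.018, 0], "delta_rot": [0, 0, 0], "gripper": 0}, {"delta_pos": [0, 0, 0], "delta_rot": [0, 0, 0], "gripper": 0}, {"delta_pos": [0, 0, 0], "delta_rot": [0, 0, 0], "gripper": 0}]}}

```text
clock: 17.88
eef_pos: [581.1, -92.6, 93.3]
eef_rot: [[-0.126, -0.992, 0.001], [-0.992, 0.126, -0.0], [0.0, -0.001, -1.0]]
ft_force: [-0.2, 0.5, 0.6]
opening: 0.0
```

```bash
sed -i 's/^RC=.*/RC=np.array([591.,-48.]);RY=-0.125/' h.py; python3 -c "
from h import *
to(RY,rd(-3,-43),33)"
```

```text
t 17.88 pos [581.1 -92.6  93.3] rotvec [-0.0012 -0.0001 -0.0017] then shift mm [-2.5 -1.2 60.3] before-turn shift [-2.5 -1.2 60.3] F [-0.2  0.5  0.6] op 0.0
```

Call:
{"name": "carry_out", "arguments": {"increments": [{"delta_pos": [-0.003, -0.001, 0.02], "delta_rot": [0, 0, 0], "gripper": 0}, {"delta_pos": [0, 0, 0.02], "delta_rot": [0, 0, 0], "gripper": 0}, {"delta_pos": [0, 0, 0.015], "delta_rot": [0, 0, 0], "gripper": 0}, {"delta_pos": [0, 0, 0.005], "delta_rot": [0, 0, 0], "gripper": 0}, {"delta_pos": [0, 0, 0], "delta_rot": [0, 0, 0], "gripper": 0}, {"delta_pos": [0, 0, 0], "delta_rot": [0, 0, 0], "gripper": 0}]}}

```text
clock: 18.38
eef_pos: [582.3, -88.4, 34.0]
eef_rot: [[-0.124, -0.992, 0.001], [-0.992, 0.124, -0.0], [0.0, -0.001, -1.0]]
ft_force: [0.8, -0.2, -0.8]
opening: 0.0
```

Call:
{"name": "carry_out", "arguments": {"increments": [{"delta_pos": [-0.002, 0, 0], "delta_rot": [0, 0, 0], "gripper": 0}, {"delta_pos": [-0.002, 0, 0], "delta_rot": [0, 0, 0], "gripper": 0}, {"delta_pos": [0, 0, 0], "delta_rot": [0, 0, 0], "gripper": 0}]}}

```text
clock: 18.63
eef_pos: [583.0, -84.4, 34.2]
eef_rot: [[-0.124, -0.992, 0.001], [-0.992, 0.124, -0.0], [0.0, -0.001, -1.0]]
ft_force: [-0.4, 0.1, -0.7]
opening: -0.1
```

Call:
{"name": "carry_out", "arguments": {"increments": [{"delta_pos": [-0.001, 0, 0], "delta_rot": [0, 0, 0], "gripper": 0}, {"delta_pos": [-0.001, 0, 0], "delta_rot": [0, 0, 0], "gripper": 0}, {"delta_pos": [0, 0, 0], "delta_rot": [0, 0, 0], "gripper": 0}]}}

```text
clock: 18.88
eef_pos: [582.9, -82.7, 33.6]
eef_rot: [[-0.125, -0.992, 0.0], [-0.992, 0.125, -0.0], [0.0, -0.0, -1.0]]
ft_force: [0.2, 0.4, 0.5]
opening: 0.1
```

Call:
{"name": "carry_out", "arguments": {"increments": [{"delta_pos": [-0.001, 0, 0], "delta_rot": [0, 0, 0], "gripper": 0}, {"delta_pos": [0, 0, 0], "delta_rot": [0, 0, 0], "gripper": 0}]}}

```text
clock: 19.05
eef_pos: [583.0, -81.7, 33.4]
eef_rot: [[-0.125, -0.992, -0.0], [-0.992, 0.125, 0.0], [-0.0, 0.0, -1.0]]
ft_force: [0.7, 0.2, -0.5]
opening: 0.0
```

Call:
{"name": "carry_out", "arguments": {"increments": [{"delta_pos": [-0.001, 0, 0], "delta_rot": [0, 0, 0], "gripper": 0}, {"delta_pos": [0, 0, 0], "delta_rot": [0, 0, 0], "gripper": 0}]}}

```text
clock: 19.22
eef_pos: [583.1, -80.7, 33.4]
eef_rot: [[-0.125, -0.992, -0.0], [-0.992, 0.125, 0.0], [-0.0, 0.0, -1.0]]
ft_force: [-0.4, 0.9, 0.2]
opening: 0.1
```

Call:
{"name": "carry_out", "arguments": {"increments": [{"delta_pos": [-0.001, 0, 0], "delta_rot": [0, 0, 0], "gripper": 0}, {"delta_pos": [0, 0, 0], "delta_rot": [0, 0, 0], "gripper": 0}]}}

```text
clock: 19.38
eef_pos: [583.2, -79.7, 33.4]
eef_rot: [[-0.125, -0.992, -0.0], [-0.992, 0.125, 0.0], [-0.0, 0.0, -1.0]]
ft_force: [-1.0, -0.1, -0.1]
opening: 0.2
```

Call:
{"name": "carry_out", "arguments": {"increments": [{"delta_pos": [-0.001, 0, 0], "delta_rot": [0, 0, 0], "gripper": 0}, {"delta_pos": [0, 0, 0], "delta_rot": [0, 0, 0], "gripper": 0}]}}

```text
clock: 19.55
eef_pos: [583.4, -78.7, 33.4]
eef_rot: [[-0.125, -0.992, -0.0], [-0.992, 0.125, 0.0], [-0.0, 0.0, -1.0]]
ft_force: [0.3, 0.0, -0.4]
opening: 0.0
```

Call:
{"name": "carry_out", "arguments": {"increments": [{"delta_pos": [-0.001, 0, 0], "delta_rot": [0, 0, 0], "gripper": 0}, {"delta_pos": [0, 0, 0], "delta_rot": [0, 0, 0], "gripper": 0}]}}

```text
clock: 19.72
eef_pos: [583.5, -77.7, 33.4]
eef_rot: [[-0.125, -0.992, -0.0], [-0.992, 0.125, 0.0], [-0.0, 0.0, -1.0]]
ft_force: [-0.5, 0.8, -0.4]
opening: 0.2
```

Call:
{"name": "carry_out", "arguments": {"increments": [{"delta_pos": [-0.001, 0, 0], "delta_rot": [0, 0, 0], "gripper": 0}, {"delta_pos": [-0.001, 0, 0], "delta_rot": [0, 0, 0], "gripper": 0}, {"delta_pos": [0, 0, 0], "delta_rot": [0, 0, 0], "gripper": 0}]}}

```text
clock: 19.97
eef_pos: [583.8, -75.7, 33.4]
eef_rot: [[-0.124, -0.992, -0.0], [-0.992, 0.124, 0.0], [-0.0, 0.0, -1.0]]
ft_force: [-1.0, 0.7, -1.0]
opening: -0.2
```

Call:
{"name": "carry_out", "arguments": {"increments": [{"delta_pos": [-0.001, 0, 0], "delta_rot": [0, 0, 0], "gripper": 0}, {"delta_pos": [0, 0, 0], "delta_rot": [0, 0, 0], "gripper": 0}]}}

```text
clock: 20.13
eef_pos: [583.9, -74.7, 33.4]
eef_rot: [[-0.125, -0.992, -0.0], [-0.992, 0.125, 0.0], [-0.0, 0.0, -1.0]]
ft_force: [0.2, 0.6, 0.5]
opening: 0.1
```

Call:
{"name": "carry_out", "arguments": {"increments": [{"delta_pos": [-0.001, 0, 0], "delta_rot": [0, 0, 0], "gripper": 0}, {"delta_pos": [0, 0, 0], "delta_rot": [0, 0, 0], "gripper": 0}]}}

```text
clock: 20.3
eef_pos: [584.0, -73.9, 33.4]
eef_rot: [[-0.125, -0.992, 0.0], [-0.992, 0.125, -0.0], [0.0, -0.0, -1.0]]
ft_force: [-0.6, 0.3, -0.3]
opening: 0.1
```

Call:
{"name": "carry_out", "arguments": {"increments": [{"delta_pos": [-0.001, 0, 0], "delta_rot": [0, 0, 0], "gripper": 0}, {"delta_pos": [0, 0, 0], "delta_rot": [0, 0, 0], "gripper": 0}]}}

```text
clock: 20.47
eef_pos: [584.1, -73.7, 33.4]
eef_rot: [[-0.124, -0.992, -0.0], [-0.992, 0.124, -0.001], [0.001, 0.0, -1.0]]
ft_force: [0.0, -5.1, 0.2]
opening: -0.1
```

Call:
{"name": "carry_out", "arguments": {"increments": [{"delta_pos": [-0.001, 0, 0], "delta_rot": [0, 0, 0], "gripper": 0}, {"delta_pos": [0, 0, 0], "delta_rot": [0, 0, 0], "gripper": 0}]}}

```text
clock: 20.63
eef_pos: [584.1, -73.5, 33.5]
eef_rot: [[-0.124, -0.992, -0.0], [-0.992, 0.124, -0.003], [0.003, -0.0, -1.0]]
ft_force: [-1.6, -9.6, -0.4]
opening: -0.3
```

```bash
python3 - <<'E'
from h import *
to(RY,rd(-3,-25),33)
c=manip.read_camera('scene');p=proj(c,[[*rd(-3,5),22]])[0].astype(int)
cv2.imwrite('pics/ny.png',cv2.resize(c['img'][p[1]-30:p[1]+30,p[0]-30:p[0]+30],(480,480),interpolation=2))
E
```

```text
t 20.63 pos [584.1 -73.5  33.5] rotvec [-0.0001 -0.0027  0.0003] then shift mm [-1.1 -0.6  0.5] before-turn shift [-1.1 -0.6  0.5] F [-1.6 -9.6 -0.4] op -0.3
```

View pics/ny.png

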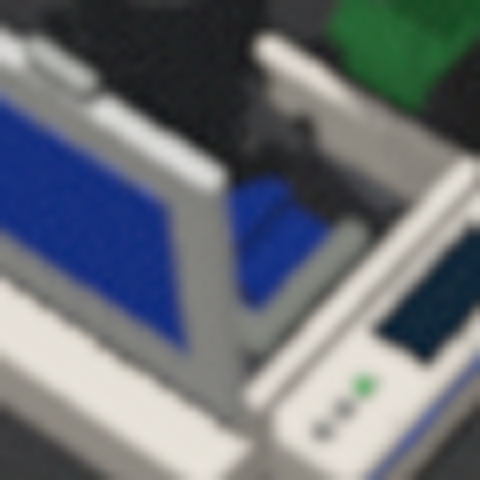

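Both pushes met rigid resistance at the bars (8–10 N), so the coupon is flush. Backing off, up, and over behind the lid.

Call:
{"name": "carry_out", "arguments": {"increments": [{"delta_pos": [0.006, 0, 0], "delta_rot": [0, 0, 0], "gripper": 0}, {"delta_pos": [0, 0, -0.03], "delta_rot": [0, 0, 0], "gripper": 0}, {"delta_pos": [0, 0, -0.035], "delta_rot": [0, 0, 0], "gripper": 0}, {"delta_pos": [0, 0, -0.035], "delta_rot": [0, 0, 0], "gripper": 0}, {"delta_pos": [0, 0.035, -0.035], "delta_rot": [0, 0, 0], "gripper": 0}, {"delta_pos": [0, 0.04, 0], "delta_rot": [0, 0, 0], "gripper": 0}, {"delta_pos": [0, 0.04, 0], "delta_rot": [0, 0, 0], "gripper": 0}, {"delta_pos": [0, 0.04, 0], "delta_rot": [0, 0, 0], "gripper": 0}, {"delta_pos": [0, 0.04, 0], "delta_rot": [0, 0, 0], "gripper": 0}, {"delta_pos": [0, 0, 0], "delta_rot": [0, 0, 0], "gripper": 0}]}}

```text
clock: 21.52
eef_pos: [389.0, -51.9, 161.6]
eef_rot: [[-0.125, -0.992, -0.006], [-0.992, 0.125, 0.003], [-0.002, 0.006, -1.0]]
ft_force: [0.2, -0.2, 0.8]
opening: 0.4
```

```bash
python3 chk.py pics/chk2.png; python3 -c "
from h import *
to(RY,rd(115,0),275)
c=manip.read_camera('scene'); print([(d['xy'],round(d['p'],2)) for d in manip.pinpoint(c,'lid_front')[:2]])
for th in(1.6,1.4,1.2,1.0,.8,.6,.4,.2,.1,0.):
    r=132; print(th,'TCP reader x %.1f z %.1f'%(79-r*np.cos(th)+4*np.sin(th)+11, 54+r*np.sin(th)+4*np.cos(th)+12))"
```

```text
t 21.52 pos [389.  -51.9 161.6] rotvec [0.006 0.002 0.   ] then shift mm [ -34.1 -196.9   11.6] before-turn shift [ -34.  -197.    10.5] F [ 0.2 -0.2  0.8] op 0.4
top coupon [587.059 -43.156  -0.13 ] 6.939274787136411
bars [590.804 -47.995  -0.125] 11.61015648988622
coupon in bars frame [-4.318  4.336] yaw diff -0.005426000748784493
scene coupon [582.359 -47.007  -0.093] 173.95818269683105
t 21.62 pos [395.  -54.2 163.4] rotvec [-0.0013  0.     -0.0007] then shift mm [ -30.6 -308.7 -111.6] before-turn shift [ -30.8 -308.8 -111.3] F [ 0.9 -0.2  0.5] op -0.1
[([201.8, 207.2], 0.84), ([337.0, 218.4], 0.64)]
1.6 TCP reader x 97.9 z 197.8
1.4 TCP reader x 71.5 z 196.8
1.2 TCP reader x 45.9 z 190.5
1.0 TCP reader x 22.0 z 179.2
0.8 TCP reader x 0.9 z 163.5
0.6 TCP reader x -16.7 z 143.8
0.4 TCP reader x -30.0 z 121.1
0.2 TCP reader x -38.6 z 96.1
0.1 TCP reader x -40.9 z 83.2
0.0 TCP reader x -42.0 z 70.0
```

View pics/chk2.png

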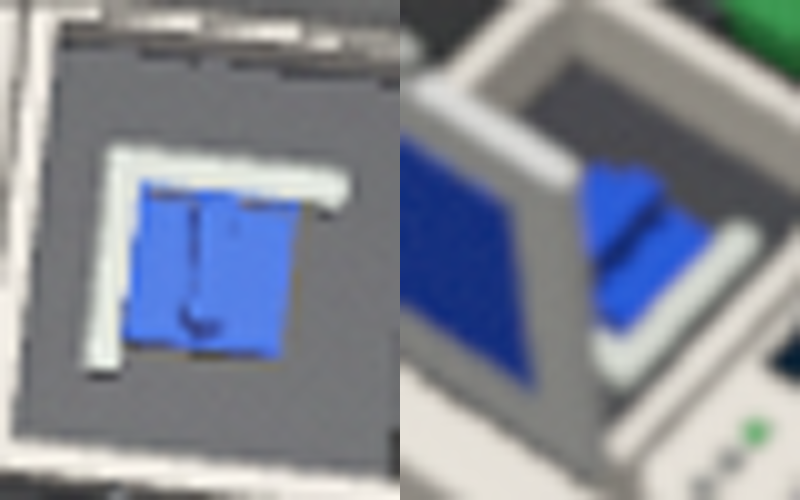

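Coupon flush against both bars; the nudge moved it 1.9 mm onto the x bar. Now behind the lid.

Call:
{"name": "carry_out", "arguments": {"increments": [{"delta_pos": [-0.015, 0, -0.037], "delta_rot": [0, 0, 0], "gripper": 0}, {"delta_pos": [-0.015, 0, -0.037], "delta_rot": [0, 0, 0], "gripper": 0}, {"delta_pos": [0, 0, -0.037], "delta_rot": [0, 0, 0], "gripper": 0}, {"delta_pos": [0, -0.038, 0], "delta_rot": [0, 0, 0], "gripper": 0}, {"delta_pos": [0, -0.038, 0], "delta_rot": [0, 0, 0], "gripper": 0}, {"delta_pos": [0, -0.038, 0], "delta_rot": [0, 0, 0], "gripper": 0}, {"delta_pos": [0, -0.038, 0], "delta_rot": [0, 0, 0], "gripper": 0}, {"delta_pos": [0, -0.038, 0], "delta_rot": [0, 0, 0], "gripper": 0}, {"delta_pos": [0, -0.038, 0], "delta_rot": [0, 0, 0], "gripper": 0}, {"delta_pos": [0, -0.038, 0], "delta_rot": [0, 0, 0], "gripper": 0}]}}

```text
clock: 22.55
eef_pos: [665.7, -57.6, 273.0]
eef_rot: [[-0.124, -0.992, 0.0], [-0.992, 0.124, 0.0], [-0.0, -0.0, -1.0]]
ft_force: [0.6, -0.9, -0.0]
opening: -0.2
```

Call:
{"name": "carry_out", "arguments": {"increments": [{"delta_pos": [0, -0.036, 0], "delta_rot": [0, 0, 0], "gripper": 0}, {"delta_pos": [0, -0.006, 0], "delta_rot": [0, 0, 0], "gripper": 0}, {"delta_pos": [0, 0, 0], "delta_rot": [0, 0, 0], "gripper": 0}, {"delta_pos": [0, 0, 0], "delta_rot": [0, 0, 0], "gripper": 0}]}}

```text
clock: 22.88
eef_pos: [705.2, -62.7, 272.6]
eef_rot: [[-0.124, -0.992, -0.001], [-0.992, 0.124, 0.0], [-0.0, 0.001, -1.0]]
ft_force: [-0.3, 0.1, -0.6]
opening: 0.3
```

```bash
python3 -c "
from h import *
to(RY,rd(115,0),198)
c=manip.read_camera('scene'); print([(d['xy'],round(d['p'],2)) for d in manip.pinpoint(c,'lid_front')[:2]])"
```

```text
t 22.88 pos [705.2 -62.7 272.6] rotvec [0.0012 0.0003 0.0004] then shift mm [-0.4  0.2 74.6] before-turn shift [-0.3  0.1 74.6] F [-0.3  0.1 -0.6] op 0.3
[([203.2, 205.8], 0.94)]
```

Call:
{"name": "carry_out", "arguments": {"increments": [{"delta_pos": [0, 0, 0.03], "delta_rot": [0, 0, 0], "gripper": 0}, {"delta_pos": [0, 0, 0.03], "delta_rot": [0, 0, 0], "gripper": 0}, {"delta_pos": [0, 0, 0.015], "delta_rot": [0, 0, 0], "gripper": 0}, {"delta_pos": [0, 0, 0], "delta_rot": [0, 0, 0], "gripper": 0}, {"delta_pos": [0, 0.006, 0], "delta_rot": [0, 0, 0], "gripper": 0}, {"delta_pos": [0, 0.006, 0], "delta_rot": [0, 0, 0], "gripper": 0}, {"delta_pos": [0, 0.006, 0], "delta_rot": [0, 0, 0], "gripper": 0}, {"delta_pos": [0, 0.006, 0], "delta_rot": [0, 0, 0], "gripper": 0}, {"delta_pos": [0, 0, 0], "delta_rot": [0, 0, 0], "gripper": 0}]}}

```text
clock: 23.73
eef_pos: [680.7, -59.8, 201.8]
eef_rot: [[-0.125, -0.992, 0.004], [-0.992, 0.125, -0.001], [0.0, -0.004, -1.0]]
ft_force: [1.2, 0.6, 1.5]
opening: 0.2
```

Call:
{"name": "carry_out", "arguments": {"increments": [{"delta_pos": [0, 0.01, 0.0005], "delta_rot": [0, 0, 0], "gripper": 0}, {"delta_pos": [0, 0.01, 0.0005], "delta_rot": [0, 0, 0], "gripper": 0}, {"delta_pos": [0, 0.013, 0.003], "delta_rot": [0, 0, 0], "gripper": 0}, {"delta_pos": [0, 0.013, 0.003], "delta_rot": [0, 0, 0], "gripper": 0}, {"delta_pos": [0, 0, 0], "delta_rot": [0, 0, 0], "gripper": 0}]}}

```text
clock: 24.15
eef_pos: [634.4, -53.9, 193.4]
eef_rot: [[-0.125, -0.992, 0.001], [-0.992, 0.125, -0.0], [0.0, -0.001, -1.0]]
ft_force: [1.0, -1.0, 0.5]
opening: -0.1
```

```bash
python3 -c "
from h import *
to(RY,rd(45.9,0),190.5)
c=manip.read_camera('scene'); print([(d['xy'],round(d['p'],2)) for d in manip.pinpoint(c,'lid_front')[:2]])
for th in(1.4,1.3,1.2,1.1,1.): print(th,proj(c,place(np.array([[79-135*np.cos(th)+4*np.sin(th),0,54+135*np.sin(th)+4*np.cos(th)]]),*RC,RY)))"
```

```text
t 24.15 pos [634.4 -53.9 193.4] rotvec [-0.0011 -0.0002  0.0001] then shift mm [-0.4 -2.1  2.9] before-turn shift [-0.4 -2.1  2.9] F [ 1.  -1.   0.5] op -0.1
[([212.6, 196.8], 0.84), ([225.8, 234.9], 0.34)]
1.4 [[206.91228854 202.460088  ]]
1.3 [[209.93994659 200.15497303]]
1.2 [[212.87984785 198.22917359]]
1.1 [[215.69926866 196.69678677]]
1.0 [[218.36858707 195.56592548]]
```

Lid follows the finger (angle about 1.2). Continuing down the arc.

Call:
{"name": "carry_out", "arguments": {"increments": [{"delta_pos": [0, 0.011, 0.007], "delta_rot": [0, 0, 0], "gripper": 0}, {"delta_pos": [0, 0.011, 0.007], "delta_rot": [0, 0, 0], "gripper": 0}, {"delta_pos": [0, 0.0105, 0.008], "delta_rot": [0, 0, 0], "gripper": 0}, {"delta_pos": [0, 0.0105, 0.008], "delta_rot": [0, 0, 0], "gripper": 0}, {"delta_pos": [0, 0.009, 0.01], "delta_rot": [0, 0, 0], "gripper": 0}, {"delta_pos": [0, 0.009, 0.01], "delta_rot": [0, 0, 0], "gripper": 0}, {"delta_pos": [0, 0, 0], "delta_rot": [0, 0, 0], "gripper": 0}]}}

```text
clock: 24.83
eef_pos: [574.2, -46.4, 140.9]
eef_rot: [[-0.125, -0.992, -0.002], [-0.992, 0.125, 0.001], [-0.0, 0.002, -1.0]]
ft_force: [-0.7, 0.1, 0.6]
opening: 0.3
```

Call:
{"name": "carry_out", "arguments": {"increments": [{"delta_pos": [0, 0.0065, 0.011], "delta_rot": [0, 0, 0], "gripper": 0}, {"delta_pos": [0, 0.0065, 0.011], "delta_rot": [0, 0, 0], "gripper": 0}, {"delta_pos": [0, 0.0045, 0.0125], "delta_rot": [0, 0, 0], "gripper": 0}, {"delta_pos": [0, 0.004, 0.0125], "delta_rot": [0, 0, 0], "gripper": 0}, {"delta_pos": [0, 0, 0], "delta_rot": [0, 0, 0], "gripper": 0}, {"delta_pos": [0, 0, 0], "delta_rot": [0, 0, 0], "gripper": 0}]}}

```text
clock: 25.33
eef_pos: [554.5, -44.1, 95.5]
eef_rot: [[-0.125, -0.992, 0.0], [-0.992, 0.125, -0.0], [0.0, -0.0, -1.0]]
ft_force: [0.0, 0.5, 1.6]
opening: -0.1
```

```bash
python3 -c "
from h import *
to(RY,rd(-40.9,0),83.2)"
```

```text
t 25.33 pos [554.5 -44.1  95.5] rotvec [-0.0003 -0.     -0.0001] then shift mm [-0.7  4.2 12.3] before-turn shift [-0.7  4.2 12.3] F [0.  0.5 1.6] op -0.1
```

Call:
{"name": "carry_out", "arguments": {"increments": [{"delta_pos": [0, 0.002, 0.006], "delta_rot": [0, 0, 0], "gripper": 0}, {"delta_pos": [0, 0.002, 0.005], "delta_rot": [0, 0, 0], "gripper": 0}, {"delta_pos": [0, 0, 0], "delta_rot": [0, 0, 0], "gripper": 0}, {"delta_pos": [0, 0, 0], "delta_rot": [0, 0, 0], "gripper": 0}]}}

```text
clock: 25.67
eef_pos: [549.6, -43.4, 83.9]
eef_rot: [[-0.125, -0.992, -0.0], [-0.992, 0.125, 0.0], [-0.0, 0.0, -1.0]]
ft_force: [-0.5, -0.9, 1.1]
opening: 0.0
```

Call:
{"name": "carry_out", "arguments": {"increments": [{"delta_pos": [0, 0, 0.003], "delta_rot": [0, 0, 0], "gripper": 0}, {"delta_pos": [0, 0, 0.003], "delta_rot": [0, 0, 0], "gripper": 0}, {"delta_pos": [0, 0, 0], "delta_rot": [0, 0, 0], "gripper": 0}]}}

```text
clock: 25.92
eef_pos: [549.6, -43.4, 78.0]
eef_rot: [[-0.125, -0.992, -0.0], [-0.992, 0.125, -0.0], [0.0, 0.0, -1.0]]
ft_force: [-1.5, -0.2, 3.0]
opening: -0.0
```

Call:
{"name": "carry_out", "arguments": {"increments": [{"delta_pos": [0, 0, 0.002], "delta_rot": [0, 0, 0], "gripper": 0}, {"delta_pos": [0, 0, 0.002], "delta_rot": [0, 0, 0], "gripper": 0}, {"delta_pos": [0, 0, 0], "delta_rot": [0, 0, 0], "gripper": 0}]}}

```text
clock: 26.17
eef_pos: [549.5, -43.4, 73.8]
eef_rot: [[-0.125, -0.992, -0.0], [-0.992, 0.125, 0.0], [0.0, 0.0, -1.0]]
ft_force: [-0.9, -0.1, -0.5]
opening: -0.3
```

Call:
{"name": "carry_out", "arguments": {"increments": [{"delta_pos": [0, 0, 0.002], "delta_rot": [0, 0, 0], "gripper": 0}, {"delta_pos": [0, 0, 0], "delta_rot": [0, 0, 0], "gripper": 0}, {"delta_pos": [0, 0, 0], "delta_rot": [0, 0, 0], "gripper": 0}]}}

```text
clock: 26.42
eef_pos: [549.6, -43.4, 71.7]
eef_rot: [[-0.125, -0.992, -0.0], [-0.992, 0.125, 0.0], [-0.0, 0.0, -1.0]]
ft_force: [-0.4, 0.3, 0.3]
opening: -0.2
```

Call:
{"name": "carry_out", "arguments": {"increments": [{"delta_pos": [0, 0, 0.002], "delta_rot": [0, 0, 0], "gripper": 0}, {"delta_pos": [0, 0, 0], "delta_rot": [0, 0, 0], "gripper": 0}]}}

```text
clock: 26.58
eef_pos: [549.6, -43.4, 69.6]
eef_rot: [[-0.125, -0.992, -0.0], [-0.992, 0.125, 0.0], [-0.0, 0.0, -1.0]]
ft_force: [-0.1, -0.1, 1.1]
opening: 0.1
```

Call:
{"name": "carry_out", "arguments": {"increments": [{"delta_pos": [0, 0, 0.001], "delta_rot": [0, 0, 0], "gripper": 0}, {"delta_pos": [0, 0, 0.001], "delta_rot": [0, 0, 0], "gripper": 0}, {"delta_pos": [0, 0, 0], "delta_rot": [0, 0, 0], "gripper": 0}]}}

```text
clock: 26.83
eef_pos: [549.6, -43.4, 68.2]
eef_rot: [[-0.125, -0.992, -0.0], [-0.992, 0.125, -0.0], [0.0, 0.0, -1.0]]
ft_force: [-3.2, 0.6, 9.3]
opening: -0.0
```

Call:
{"name": "carry_out", "arguments": {"increments": [{"delta_pos": [0, 0, 0.001], "delta_rot": [0, 0, 0], "gripper": 0}, {"delta_pos": [0, 0, 0], "delta_rot": [0, 0, 0], "gripper": 0}]}}

```text
clock: 27.0
eef_pos: [549.6, -43.4, 67.7]
eef_rot: [[-0.125, -0.992, 0.0], [-0.992, 0.125, -0.0], [0.0, -0.0, -1.0]]
ft_force: [-5.2, 1.5, 12.1]
opening: 0.1
```

Call:
{"name": "carry_out", "arguments": {"increments": [{"delta_pos": [0, 0, 0.001], "delta_rot": [0, 0, 0], "gripper": 0}, {"delta_pos": [0, 0, 0], "delta_rot": [0, 0, 0], "gripper": 0}, {"delta_pos": [0, 0, 0], "delta_rot": [0, 0, 0], "gripper": 0}]}}

```text
clock: 27.25
eef_pos: [549.6, -43.4, 67.2]
eef_rot: [[-0.124, -0.992, 0.0], [-0.992, 0.124, -0.0], [0.0, -0.0, -1.0]]
ft_force: [-6.4, 0.8, 16.6]
opening: 0.2
```

Call:
{"name": "carry_out", "arguments": {"increments": [{"delta_pos": [0, 0, -0.005], "delta_rot": [0, 0, 0], "gripper": 0}, {"delta_pos": [0, 0, -0.02], "delta_rot": [0, 0, 0], "gripper": 0}, {"delta_pos": [0, 0, -0.03], "delta_rot": [0, 0, 0], "gripper": 0}, {"delta_pos": [0, 0, -0.03], "delta_rot": [0, 0, 0], "gripper": 0}, {"delta_pos": [0, 0, -0.03], "delta_rot": [0, 0, 0], "gripper": 0}, {"delta_pos": [0, 0.04, 0], "delta_rot": [0, 0, 0], "gripper": 0}, {"delta_pos": [0, 0.04, 0], "delta_rot": [0, 0, 0], "gripper": 0}, {"delta_pos": [0, 0.04, 0], "delta_rot": [0, 0, 0], "gripper": 0}, {"delta_pos": [0, 0.04, 0], "delta_rot": [0, 0, 0], "gripper": 0}, {"delta_pos": [0, 0, 0], "delta_rot": [0, 0, 0], "gripper": 0}]}}

```text
clock: 28.08
eef_pos: [384.5, -21.4, 179.5]
eef_rot: [[-0.124, -0.992, -0.006], [-0.992, 0.124, 0.002], [-0.001, 0.006, -1.0]]
ft_force: [-0.0, -0.6, 0.6]
opening: 0.2
```

Call:
{"name": "carry_out", "arguments": {"increments": [{"delta_pos": [0, 0, 0], "delta_rot": [0, 0, 0], "gripper": 0}, {"delta_pos": [0, 0, 0], "delta_rot": [0, 0, 0], "gripper": 0}, {"delta_pos": [0, 0, 0], "delta_rot": [0, 0, 0], "gripper": 0}, {"delta_pos": [0, 0, 0], "delta_rot": [0, 0, 0], "gripper": 0}]}}

```text
clock: 28.42
eef_pos: [391.7, -23.7, 180.8]
eef_rot: [[-0.125, -0.992, 0.0], [-0.992, 0.125, -0.0], [0.0, -0.0, -1.0]]
ft_force: [-0.1, -0.1, 0.5]
opening: -0.0
```

```bash
python3 - <<'E'
from h import *
np.set_printoptions(precision=3,suppress=True)
s=manip.state(); print(s['clock'],s['eef_pos'],s['ft_force'])
c=manip.read_camera('top')
print([(d['xy'],round(d['p'],2)) for d in manip.pinpoint(c,'lid_front')[:2]])
u,v=proj(c,[[587,-47,58]])[0].round().astype(int); w=(u-22,v-22,u+22,v+22)
u0,v0,u1,v1=w;I=c["img"][v0:v1,u0:u1].astype(float);t=np.clip((I[:,:,0]-I[:,:,2])/np.percentile(I[:,:,0]-I[:,:,2],80),0,1)
mk=lambda p:[place(np.array([[-p[3],-p[3],58],[p[3],-p[3],58],[p[3],p[3],58],[-p[3],p[3],58]]),*p[:3])]
print('window (before 587.0 -47.6 -.125 49.27)',fit(c,mk,w,t,[587,-47,-.126,49],[4,4,.1,2]))
d=manip.read_camera('scene'); cv2.imwrite('pics/end.png',np.hstack([cv2.resize(k['img'][p[1]-75:p[1]+75,p[0]-100:p[0]+60],(400,375),interpolation=2) for k,p in((d,(240,190)),(c,(330,190)))]))
E
```

```text
28.4167 [391.688 -23.692 180.803] [-0.137 -0.053  0.54 ]
[([282.2, 174.2], 0.55)]
window (before 587.0 -47.6 -.125 49.27) (array([586.988, -47.668,  -0.125,  49.253]), np.float64(1.9807927640113894))
```

View pics/end.png

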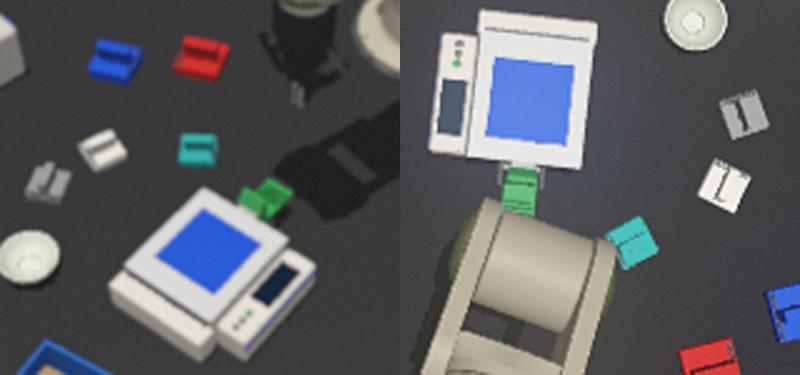

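The lid stays shut: the window fit matches its original latched pose to 0.1 mm. The arm is clear and the other things stand where they were.

```bash
python3 -c "
from h import *
print(manip.close_job())"
```

```text
the job is handed in; nothing more can be done
None
```

The job is handed in at about 28.5 s of the 72 s allowed. I pressed the latch and the lid popped open. I then loaded the smaller blue coupon into the stop corner, let go of it, and pushed the lid shut from behind.

**Lid:** in the last picture the window fit matches its starting, latched pose to 0.1 mm, with the arm clear and the force near zero. The hardest push on the lid was about 17 N, after it was already down.

**Coupon:** after the first release the picture fit showed a gap at the x bar of up to about 3 mm. I closed it with two gentle closed-finger pushes, which met firm resistance at both bars (8–10 N). The last top-view fit, before the lid closed, gave reader x −4.3, y 4.3 with a yaw error of 0.005 rad. That is within limits but not exactly at the ideal −3, 5, and I put the difference down to camera bias.

**Checks that disagreed or could not be made:**
- The scene-camera coupon fit was unusable because the open lid blocked the view.
- The coupon could not be seen again once the lid was shut.
- I did not measure the latch angle after closing; the pad looks at rest in the picture.
- I judged the other coupons and things undisturbed by eye from the final pictures; those showed no movement but did not include the bottle, jar, vial block or spanner, which the arm never went near.

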